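# Clamp a circuit board in the ratchet board holder

### The job

Lay the circuit board with the finned heat sink flat on the holder's bed between its two jaws. Then turn the holder's ratchet knob clockwise, click by click, and stop at the tooth at which the sprung jaw squeezes the board firmly but not hard against the fixed jaw, with about 10 N (at least 5 N, at most 17 N). Let go with the pawl caught in that tooth, so that the board stays clamped, and leave everything else on the bench where it is.

Things in the scene. Friction and masses are not known exactly. Their poses are not given: they have to be found in the camera images.
- holder: The board holder, a fixed bench fixture: dark steel base plate 130 x 310 x 12 mm, origin at the centre of its underside, z up, y along the clamping direction. Towards -y: a grey gear box with the toothed steel wheel and the black knob on top (axis at y = -100 mm). Towards +y: the flat bed with the two jaws on it.
- bed (a point): Middle of the holder's flat aluminium bed top: 90 mm wide (x), 185 mm long (y), 22 mm above the holder's underside. Axes as the holder's. On it stand the sprung jaw, on the knob's side, and the fixed jaw; the board goes between them.
- pad: The sprung jaw's pressing plate, 70 mm wide (x), 20 mm high, 1 mm above the bed. Origin at the lower middle of its pressing face, which looks to the holder's +y and starts at y = -2 to +8 mm of the holder; axes as the holder's. The knob drives its carriage by 5 mm per click. On its carriage the plate first floats back freely by an unknown 1 to 6 mm, then bears on a hidden spring of 1.8 N per mm.
- fixed_jaw: The fixed jaw, an aluminium block 70 mm wide (x), 22 mm deep (y), 20 mm high, screwed on the bed at a varying place. Origin at the lower middle of its clamping face, which looks to the holder's -y; axes as the holder's. At the start the gap between the jaws is 10 to 30 mm more than the board's length. The plate pushes the loose board along to it with under 3 N.
- wheel (a point): Centre of the toothed wheel's top, 39 mm above the holder's underside, axes as the holder's; wheel radius 36 mm, 18 teeth. It turns clockwise only: a tooth passed cannot be taken back. Let go between teeth, a loaded wheel turns back to the last tooth caught. The pawl bears on its +x side; the pawl's pivot, 43 mm high, is 56 mm in x and 34 mm in y from here.
- knob (a joint): Turn of the ratchet knob in rad, growing clockwise from above; 0 to 0.5 at the start. A click is 0.349 rad (20 degrees), 3 to 9 are needed. The pawl drops at readings near 0.098 + 0.349 n, n whole. Unloaded it takes 0.05 to 0.08 N m; each newton of squeeze adds 0.0143 N m, each click under squeeze 8 to 9 N. So feel the torque grow. It holds when let go and may be regripped.
- knob_grip (a point): Centre of the knob's black bar grip, on the knob's axis, 72 mm above the holder's underside. The bar is 50 mm long (this point's x), 14 mm wide (its y) and 30 mm high (15 mm above and below). It turns with the knob; at reading 0 it lies along the holder's x. Under it a stem 32 mm across; the wheel's top is 33 mm under this point.
- board: The board to clamp: aluminium carrier with a green circuit board, together 64 mm (its x) by 80 mm (its y, the length that goes between the jaws, either end first) by 7 mm thick, about 180 g. Origin at the centre of its underside. At its middle a finned aluminium heat sink, 34 mm (x) by 40 mm (y), 7 to 35 mm above the underside, to grasp across the 34 mm. Low capacitors near its y ends.
- pawl (a joint): The sprung pawl's angle in rad: about 0.02 when it sits caught in a tooth gap, rising to about 0.12 as a tooth lifts it. Its spring keeps it on the wheel; it need not be touched.
- bare_board: Bystander: a smaller bare green board without heat sink, 45 x 60 x 5 mm, origin at its underside centre.
- screwdriver: Bystander: a screwdriver, 160 mm long, lying.
- spool: Bystander: a grey spool, 60 mm across, 35 mm high.
- jar: Bystander: a small glass jar, 44 mm across, 60 mm high.
- multimeter: Bystander: a hand multimeter lying flat, 75 x 150 x 42 mm.
Not all that is in view belongs to the job. Leave any pink look-alike of the board alone.

How it is judged:
By the outcome, as a careful person would: the job done as asked, in the order asked, and still so for the second after the job is handed in, with the robot touching nothing.
It also fails if it takes over 67 s, if anything falls off the work surface, if the arm or the gripper's body presses on something with over 40 N, if the wrist force passes 120 N, or if a joint passes its speed limit or range.

### The arm

A 6-joint arm with a two-finger parallel gripper is mounted at the origin on the work surface. World frame = base frame: x ahead of the robot, y to its left, z up, the work surface at z = 0. Lengths are in m, angles in degrees, forces in N, time in s.
With the tool pointing down it reaches from about 0.3 to 0.875 m from the base axis. Payload 6.4 kg.
Tool frame: the origin (TCP) lies on the centre line of the jaws, within the pads' length; the fingertips stand 19 mm ahead of it and the grasp point (between the pads) is the TCP; z points along the fingers, x is the direction in which the jaws open and shut, and the axes are right-handed (so a half turn about z gives the same grasp; the last joint's range is limited). The gripper opens to 85 mm and grips with 20 to 120 N. Pads are 22 mm wide; open, the fingers measure 114 mm over their backs; the gripper's body (76 mm by 85 mm) begins 54 mm behind the grasp point. The pads swing forward as they close: fully open they stand 13 mm farther back than shut.
Start: joints at [-81.263, 10.359, 92.074, -0, 77.567, -11.82], TCP at [0.202, -0.538, 0.211] pointing down, gripper open.
Joint ranges: [-171.53, 171.53], [-51.25, 118.39], [17.06, 147.69], [-65.23, 245.23], [0, 150.52], [-178.68, 178.68]. Speed limits (degrees/s): [147.25, 147.25, 172.46, 180, 180, 180].

### API

Orientations are given as [roll, pitch, yaw] about the fixed x, y, z axes, in that order (R = Rz(yaw) Ry(pitch) Rx(roll)).
In Python, from workcell import monitor, cams, manip gives the robot as it stands. The module is installed in compiled form; this text tells all that it offers.
- The arm moves only by the shell command python3 -m pendant 'ROWS' [FORCE]. ROWS is JSON, one flat list of numbers, 7 for each row, row after row: the finger opening in m, from 0 to 0.0854, then the shift along the tool's x, y, z in m, then the turn, a rotation vector about the tool's x, y, z in degrees. A call has 1 to 20 rows; each row shifts and turns the pose as measured when the row begins, along the tool's axes as they then stand; what a row does not reach is not made up. A row lasts 1/12 s, in which the tool goes at most 41.7 mm and 7.16 degrees, less where a joint would pass 70% of its speed; a pose out of reach is approached as far as the arm can. A call with a gripper value outside its range is refused whole. The fingers move at their own pace and stop on an object; FORCE is the grip in N (left out, the last holds). Time passes only in rows, so rows that do not move let the fingers close. It gives the time, the measured TCP pose, the force and the opening at its end, in the units of the state.
- monitor.sense(): the state, without advancing time (a new reading comes with each control period).
- cams.snapshot(name): name is "scene" or "top" or "wrist"; returns a dict with "pixels" (420x560x3 uint8, blue, green, red), "range_z" (420x560 float32, m along the optical axis (not along the pixel's ray), 0 where there is no reading), "fovy" (degrees; the focal length in pixels is half the picture's height over the tangent of half this angle, whatever the lens; pixels are square), "cx", "cy" (the principal point, pixels), "position" and "orientation" of the camera in the world. Camera axes: x right, y down, z forward; pixel columns grow to the right and rows downward; lengths in m; the calibration is good to about 2 mm. A picture is of the moment at which its call begins.
- manip.hand_in(): hands the job in, once; it reports no verdict.
The state is a dict: "t": time; "q": joint angles; "qvel": joint speeds; "effort": joint torques, N m; "tcp_pos": TCP position; "tcp_rot": TCP orientation; "wrist_force": force on the tool from outside, world axes, zero at the start; "moment": the same for the moment, N m; "width": finger opening in m.
Only numpy, scipy, OpenCV 4.12 (cv2) and the standard library are available. Lean on these libraries where they do the work, as an engineer would, in place of code of your own. Each camera call takes 0.05 s, during which the arm holds its last target.

## Working session

There is one attempt and no reset: what is moved stays moved. The work goes in short steps, Python scripts to look and compute and a shell command to move; the robot and the scene stay as the last step left them, time stands still between calls to the robot, and variables do not carry over. Pictures are saved under pics/ and viewed, and the job is handed in when it is done.

```bash
mkdir -p pics; cat > h.py <<'E'
import numpy as np, cv2
from workcell import monitor, cams, manip
from scipy.spatial.transform import Rotation as R
def snap(name,fn):
    d=cams.snapshot(name); cv2.imwrite('pics/'+fn+'.png',d['pixels'])
    np.savez('pics/'+fn+'.npz',**{k:np.array(v) for k,v in d.items()})
    return d
def load(fn): return dict(np.load('pics/'+fn+'.npz'))
def cr(d):
    o=np.array(d['orientation'],float)
    if o.shape==(3,3): return o
    if o.size==4: raise Exception('quat')
    return R.from_euler('xyz',o,degrees=True).as_matrix()
def cloud(d):
    z=d['range_z'].astype(float); H,W=z.shape
    f=H/2/np.tan(np.radians(float(d['fovy']))/2)
    v,u=np.mgrid[:H,:W]
    p=np.stack([(u-float(d['cx']))/f*z,(v-float(d['cy']))/f*z,z],-1)
    w=p@cr(d).T+np.array(d['position']); w[z==0]=np.nan
    return w
def proj(d,P):
    f=210/np.tan(np.radians(float(d['fovy']))/2)
    c=(np.atleast_2d(P)-np.array(d['position']))@cr(d)
    return np.c_[c[:,0]/c[:,2]*f+float(d['cx']),c[:,1]/c[:,2]*f+float(d['cy'])]
E
python3 - <<'E'
from h import *
print(monitor.sense())
for n in ['scene','top','wrist']:
    d=snap(n,n+'0'); print(n,d['fovy'],d['cx'],d['cy'],d['position'],d['orientation'])
E
```

```text
{'t': 0.0, 'q': array([-8.12607232e+01,  1.04029431e+01,  9.21315078e+01, -1.43216226e-03,
        7.75687764e+01, -1.18196696e+01]), 'qvel': array([-0.00520335, -0.0320901 ,  0.02667068, -0.04337975,  0.06355364,
       -0.04210616]), 'effort': array([-1.21645164e-03, -4.44870079e+01, -3.51343346e+01, -2.99280682e-04,
        9.00823390e-03, -4.67820598e-05]), 'tcp_pos': array([ 0.20184338, -0.53777213,  0.21027515]), 'tcp_rot': array([-1.79980224e+02,  1.01324987e-01, -6.94407265e+01]), 'wrist_force': array([-0.1843488 , -0.21284958, -0.32486775]), 'moment': array([ 0.03599284,  0.00068149, -0.00832475]), 'width': 0.08530912444811208}
scene 57.6460350862086 283.98364339429 215.49612430933578 [0.82415611 0.38132358 0.89919418] [-151.09330175    0.4889726   143.26484204]
top 43.943493828614 273.80554398079005 206.1529205712859 [0.44652908 0.00283116 1.3711533 ] [-175.90832627   -0.20173936  -90.80512632]
wrist 70.63104482252317 279.415692302776 200.58990315427369 [ 0.26205713 -0.5147774   0.37355159] [ 1.64901671e+02  1.06354199e-01 -6.93774229e+01]
```

View pics/scene0.png

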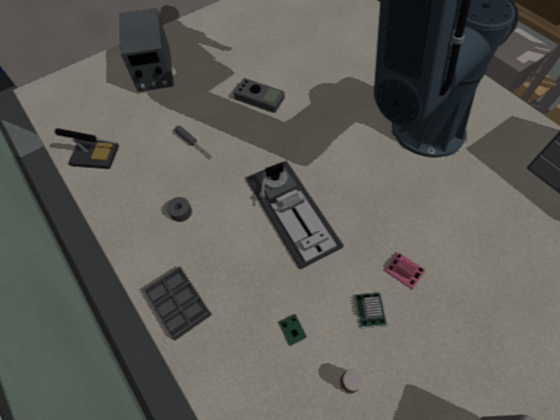

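View pics/top0.png

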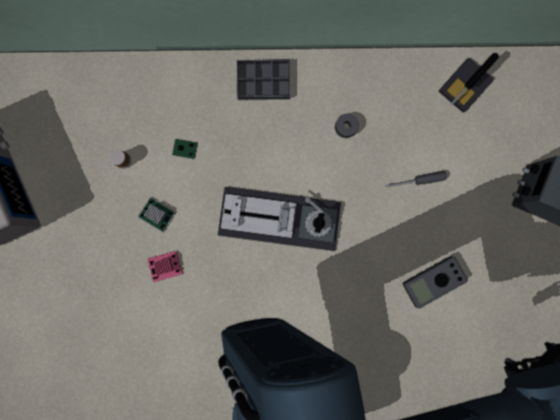

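View pics/wrist0.png

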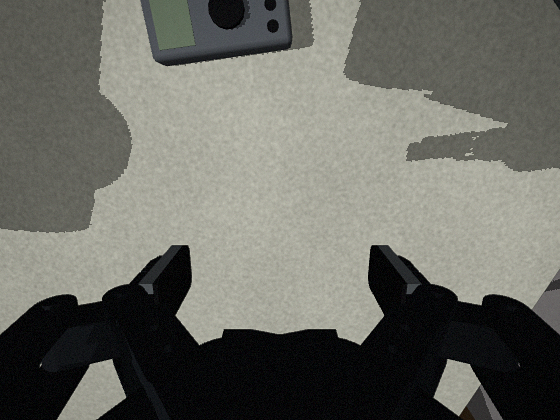

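The scene view shows the board with the heat sink at (370,309) and the pink look-alike at (405,270). In the top view the board is at (157,213), with the holder at (280,217) and its knob at (320,222). Next I'll measure coarsely from the depth images.

```bash
python3 - <<'E'
from h import *
for fn,pts in [('top0',{'board':(157,213),'pink':(165,266),'knob':(320,222),'bed':(265,216),'fj':(230,212),'hc':(280,217)}),('scene0',{'board':(370,309),'knob':(274,175),'bed':(297,215)})]:
    d=load(fn); w=cloud(d)
    for k,(u,v) in pts.items(): print(fn,k,w[v,u].round(4))
    print('table',np.nanmedian(w[...,2]))
    g=np.isfinite(w[...,2])
d=load('top0');w=cloud(d);im=d['pixels'].astype(int)
# heat sink top & holder base outlines
reg=np.zeros(w.shape[:2],bool);reg[190:235,135:182]=1
m=reg&(w[...,2]>0.004); p=w[m]; print('board',len(p),p[:,:2].mean(0),cv2.minAreaRect(p[:,:2].astype(np.float32)),np.percentile(p[:,2],[5,50,95]))
m=reg&(w[...,2]>0.02); p=w[m]; print('sink',len(p),cv2.minAreaRect(p[:,:2].astype(np.float32)))
reg[:]=0;reg[175:260,205:350]=1
m=reg&(w[...,2]>0.006); p=w[m]; print('holder',len(p),cv2.minAreaRect(p[:,:2].astype(np.float32)))
print(w[250,270],w[217,190])
cx=cr(load('wrist0'))
s=monitor.sense();T=R.from_euler('xyz',s['tcp_rot'],degrees=True).as_matrix()
print('cam in tool',T.T@(np.array(load('wrist0')['position'])-s['tcp_pos']),(T.T@cx).round(3))
big=cv2.resize(load('top0')['pixels'][170:270,130:350],None,fx=3.6,fy=3.6,interpolation=cv2.INTER_CUBIC);cv2.imwrite('pics/topz.png',big)
E
```

```text
top0 board [0.5286 0.2972 0.0346]
top0 pink [0.3926 0.2775 0.03  ]
top0 knob [ 0.4974 -0.1162  0.0898]
top0 bed [0.5176 0.0199 0.0223]
top0 fj [0.5292 0.1105 0.0239]
top0 hc [ 0.5133 -0.0186  0.0459]
table 0.0002502713153494929
scene0 board [0.5344 0.3071 0.037 ]
scene0 knob [ 0.4993 -0.1106  0.0578]
scene0 bed [0.5117 0.0074 0.0205]
table 0.0002469703155657532
board 793 [0.5271892  0.30283036] ((0.5332028269767761, 0.3013341426849365), (0.12201793491840363, 0.11588255316019058), 89.20100402832031) [0.00431409 0.00923649 0.03579395]
sink 216 ((0.5250494480133057, 0.30666202306747437), (0.06620649993419647, 0.04517262801527977), 57.59834289550781)
holder 5947 ((0.5173968076705933, -0.012371495366096497), (0.3752095699310303, 0.21815572679042816), 89.21235656738281)
[0.42932708 0.00822405 0.00307502] [0.51874502 0.21734521 0.00344318]
cam in tool [-0.00076471 -0.06453997 -0.16302394] [[ 1.     0.001 -0.   ]
 [-0.001  0.965  0.261]
 [ 0.001 -0.261  0.965]]
```

View pics/topz.png

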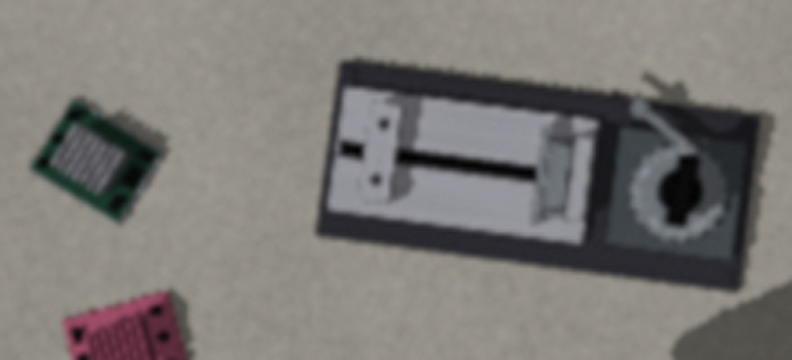

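```bash
python3 -m pendant '[0.07,0,0,-0.006,0,0,-6.9, 0.07,0,0,-0.006,0,0,-6.9, 0.07,0,0,-0.006,0,0,-6.9, 0.07,0,0,-0.006,0,0,-6.9, 0.07,0,0,-0.006,0,0,-6.9, 0.07,0,0,-0.006,0,0,-6.9, 0.07,0,0,-0.006,0,0,-6.9, 0.07,0,0,-0.006,0,0,-6.9, 0.07,0,0,-0.006,0,0,-6.9]' 40
```

```text
t: 0.9
tcp_pos: [0.2013, -0.5345, 0.2608]
tcp_rot: [-179.3, 0.2, -5.2]
wrist_force: [-0.4, 0.3, -0.1]
width: 0.07
```

```bash
python3 -m pendant '[0.07,0.018,-0.034,0,0,0,0, 0.07,0.018,-0.034,0,0,0,0, 0.07,0.018,-0.034,0,0,0,0, 0.07,0.018,-0.034,0,0,0,0, 0.07,0.018,-0.034,0,0,0,0, 0.07,0.018,-0.034,0,0,0,0, 0.07,0.018,-0.034,0,0,0,0, 0.07,0.018,-0.034,0,0,0,0, 0.07,0.018,-0.034,0,0,0,0, 0.07,0.018,-0.034,0,0,0,0, 0.07,0.018,-0.034,0,0,0,0, 0.07,0.018,-0.034,0,0,0,0, 0.07,0,0,0,0,0,0, 0.07,0,0,0,0,0,0]'
python3 - <<'E'
from h import *
s=monitor.sense();print(s['t'],s['tcp_pos'],s['tcp_rot'],np.abs(s['qvel']).max())
d=snap('wrist','w1'); print(d['position'],d['orientation'])
E
```

```text
t: 2.07
tcp_pos: [0.458, -0.1275, 0.2626]
tcp_rot: [-179.2, 0.2, -4.9]
wrist_force: [-0.3, -0.2, -0.5]
width: 0.0703
2.0667 [ 0.45801003 -0.12748701  0.26261885] [-179.20822472    0.19294122   -4.89006209] 4.604573380237505
[ 0.46281213 -0.06422978  0.42667492] [165.73995377   0.27839411  -4.82666023]
```

View pics/w1.png

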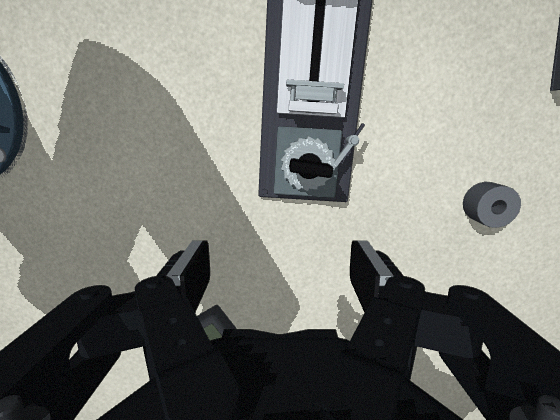

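The wrist view shows the knob at (308,167) with its bar nearly along image x, the pawl at (350,140) and the sprung jaw at (316,95). The fixed jaw is out of frame, so I'll move on for a second view.

```bash
python3 -m pendant '[0.07,0.006,-0.03,0,0,0,0, 0.07,0.006,-0.03,0,0,0,0, 0.07,0.006,-0.03,0,0,0,0, 0.07,0.006,-0.03,0,0,0,0, 0.07,0.006,-0.02,0,0,0,0, 0.07,0,0,0,0,0,0, 0.07,0,0,0,0,0,0]'
python3 - <<'E'
from h import *
s=monitor.sense();print(s['t'],s['tcp_pos'],s['tcp_rot'],np.abs(s['qvel']).max())
d=snap('wrist','w2'); print(d['position'],d['orientation'])
E
```

```text
t: 2.7
tcp_pos: [0.4997, 0.0044, 0.2631]
tcp_rot: [-179.3, 0.3, -5.9]
wrist_force: [0.5, -0.6, -0.5]
width: 0.0702
2.7 [0.49973223 0.00442154 0.26306169] [-179.293429      0.32881785   -5.88928926] 0.5067601067628081
[0.50604011 0.06777498 0.42700243] [165.65344813   0.41712642  -5.82496498]
```

View pics/w2.png

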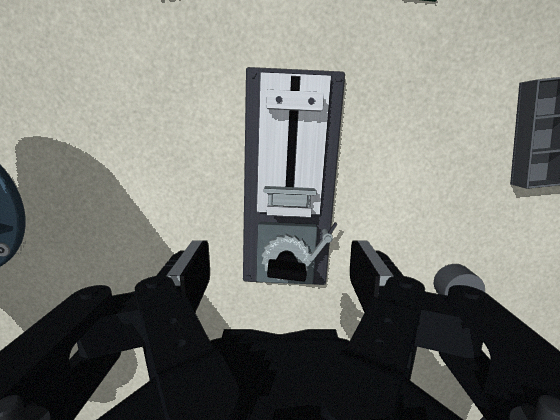

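The whole holder is in view: fixed jaw at (294,99), sprung jaw at (291,198), knob at (288,268). Now I'll fit the holder pose.

```bash
cat > fit.py <<'E'
from h import *
def rect(p): 
    return cv2.minAreaRect(p[:,:2].astype(np.float32))
for fn,(u0,u1,v0,v1) in [('w2',(230,360,50,290)),('w1',(245,385,0,215))]:
    d=load(fn);w=cloud(d);m=np.zeros(w.shape[:2],bool);m[v0:v1,u0:u1]=1
    z=w[...,2]
    print(fn,'table',np.nanmedian(z))
    for nm,lo,hi in [('plate',.008,.016),('bed',.018,.027),('wheeltop',.036,.0395+.003),('jawtops',.0395,.046),('knobtop',.083,.092)]:
        p=w[m&(z>lo)&(z<hi)]
        if len(p)>10: print(nm,len(p),'z',np.median(p[:,2]).round(4),'mean',p.mean(0).round(4),rect(p))
    print('col heights')
E
python3 fit.py
python3 - <<'E'
import cv2
for f,(a,b,c,e) in [('w1',(0,210,240,390)),('w2',(60,290,235,350))]:
    im=cv2.imread(f'pics/{f}.png')[a:b,c:e]; cv2.imwrite(f'pics/{f}z.png',cv2.resize(im,None,fx=2.6,fy=2.6,interpolation=cv2.INTER_CUBIC))
E
```

```text
w2 table 0.001209756567993936
plate 6350 z 0.0124 mean [ 5.08e-01 -1.00e-04  1.24e-02] ((0.5082533955574036, -0.01693008840084076), (0.31026145815849304, 0.1301603615283966), 81.58942413330078)
bed 7281 z 0.0225 mean [0.5168 0.0429 0.0225] ((0.5144935250282288, -0.0164862722158432), (0.29366534948349, 0.10230134427547455), 82.54753112792969)
wheeltop 1864 z 0.0399 mean [ 0.511  -0.0345  0.0401] ((0.5232751369476318, -0.024250775575637817), (0.2601814568042755, 0.10206262767314911), 81.26226806640625)
jawtops 2513 z 0.0427 mean [0.5136 0.0069 0.0427] ((0.5213077664375305, -0.02372005581855774), (0.2599915564060211, 0.09612071514129639), 81.87357330322266)
knobtop 412 z 0.0871 mean [ 0.4941 -0.1143  0.0869] ((0.4939775764942169, -0.11534180492162704), (0.013849087059497833, 0.04985341057181358), 76.76288604736328)
col heights
w1 table 0.0011624508657696597
plate 6643 z 0.0123 mean [ 0.5007 -0.0424  0.0123] ((0.5043584704399109, -0.04267638921737671), (0.25797975063323975, 0.1301448494195938), 81.56525421142578)
bed 6930 z 0.0224 mean [0.5135 0.0212 0.0225] ((0.5075349807739258, -0.04192507266998291), (0.24367371201515198, 0.09590104967355728), 82.74307250976562)
wheeltop 1759 z 0.0393 mean [ 0.5005 -0.1023  0.0393] ((0.5143929123878479, -0.08527441322803497), (0.13617388904094696, 0.10246005654335022), 81.5257568359375)
jawtops 1821 z 0.0435 mean [ 0.5035 -0.0618  0.0429] ((0.5131388306617737, -0.08493486046791077), (0.13627265393733978, 0.09886256605386734), 81.97618865966797)
knobtop 513 z 0.0871 mean [ 0.4933 -0.1153  0.0869] ((0.49358004331588745, -0.11575286835432053), (0.014118200168013573, 0.049880500882864), 77.28255462646484)
col heights
```

View pics/w2z.png

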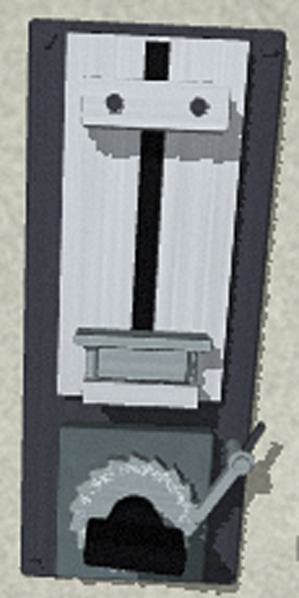

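View pics/w1z.png

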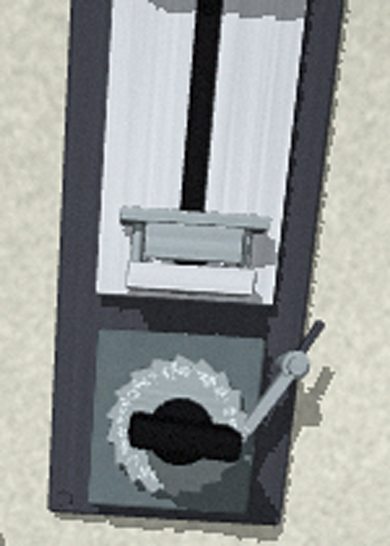

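```bash
cat >> h.py <<'E'
H0=np.array([0.5083,-0.0169,0.0]); HY=-8.42
HR=R.from_euler('z',HY,degrees=True).as_matrix()
def toH(w): return (w-H0)@HR
def fromH(p): return HR@np.array(p)+H0
E
python3 - <<'E'
from h import *
for fn in ['w2','w1']:
    w=toH(cloud(load(fn)));z=w[...,2]
    # profile along y near x in +-25..
    m=(abs(w[...,0])<33)&(abs(w[...,0])<.033)&(z>.035)&(z<.05)&(w[...,1]>-.05)
    y=w[m][:,1]; h,e=np.histogram(y,np.arange(-.05,.155,.002)); print(fn)
    print([(round(a*1000),int(b)) for a,b in zip(e,h) if b])
    for lo,hi in [(-.05,.03),(.03,.15)]:
        p=w[m&(w[...,1]>lo)&(w[...,1]<hi)]
        if len(p): print(p.min(0).round(4),p.max(0).round(4),np.median(p,0).round(4), len(p))
    m2=(abs(w[...,0])<.03)&(z>.028)&(z<.036)&(w[...,1]>-.05)
    y=w[m2][:,1]; h,e=np.histogram(y,np.arange(-.05,.155,.002)); print('side',[(round(a*1000),int(b)) for a,b in zip(e,h) if b])
    for x0 in (-.03,-.015,0.015,.03):
        mm=(abs(w[...,0]-x0)<.004)&(w[...,1]>-.02)&(w[...,1]<.03)
        q=w[mm]; q=q[np.argsort(q[:,1])]; print(x0,[(round(a*1000,1),round(b*1000)) for _,a,b in q[::max(1,len(q)//25)]])
E
```

```text
w2
[(-36, 14), (-34, 64), (-32, 62), (-30, 62), (-28, 67), (-26, 65), (-24, 116), (-22, 22), (-20, 54), (-18, 66), (-16, 55), (-14, 63), (-12, 53), (-10, 60), (-8, 61), (-6, 60), (-4, 75), (-2, 70), (0, 106), (102, 62), (104, 91), (106, 90), (108, 90), (110, 97), (112, 93), (114, 89), (116, 91), (118, 90), (120, 89), (122, 96), (124, 38)]
[-0.0328 -0.0348  0.035 ] [0.0325 0.0017 0.0481] [-0.     -0.0157  0.0448] 1195
[-0.033   0.1028  0.0351] [0.033  0.125  0.0464] [1.000e-04 1.137e-01 4.240e-02] 1016
side [(-24, 5), (-22, 5), (-20, 3), (-18, 8), (-16, 9), (-14, 8), (-12, 7), (-10, 11), (-8, 3), (0, 52), (102, 14)]
-0.03 [(np.float64(-20.0), 23), (np.float64(-14.6), 21), (np.float64(-9.8), 23), (np.float64(-2.3), 43), (np.float64(1.1), 34), (np.float64(1.9), 24), (np.float64(7.2), 23), (np.float64(12.7), 22), (np.float64(16.9), 22), (np.float64(21.2), 23), (np.float64(25.6), 24), (np.float64(27.6), 358), (np.float64(27.9), 356), (np.float64(28.1), 358), (np.float64(28.4), 362), (np.float64(28.5), 364), (np.float64(28.6), 363), (np.float64(28.7), 362), (np.float64(28.8), 361), (np.flo
[... 4462 characters left out ...]
p.float64(29.6), 21)]
0.03 [(np.float64(-19.9), 36), (np.float64(-17.6), 36), (np.float64(-15.2), 36), (np.float64(-12.7), 35), (np.float64(-10.2), 34), (np.float64(-8.0), 36), (np.float64(-5.9), 37), (np.float64(-4.8), 31), (np.float64(-4.2), 44), (np.float64(-2.7), 43), (np.float64(-0.6), 42), (np.float64(0.8), 42), (np.float64(5.4), 22), (np.float64(6.7), 24), (np.float64(8.3), 21), (np.float64(10.3), 24), (np.float64(11.6), 23), (np.float64(13.9), 23), (np.float64(15.2), 22), (np.float64(16.4), 21), (np.float64(18.5), 22), (np.float64(19.9), 21), (np.float64(22.0), 23), (np.float64(23.3), 22), (np.float64(24.8), 21), (np.float64(26.8), 23), (np.float64(28.1), 21), (np.float64(29.4), 21)]
```

Holder fit: centre (0.508,-0.017), yaw -8.4°. The knob axis agrees with the model to about 1 mm. In the holder frame the pad face is at y≈1.5 mm and the fixed jaw face at y≈102.5 mm, a 101 mm gap, so 21 mm of slack. The knob reading is about 0.08. Next, the board.

```bash
python3 -m pendant '[0.07,0,-0.0375,0,0,0,0, 0.07,0,-0.0375,0,0,0,0, 0.07,0,-0.0375,0,0,0,0, 0.07,0,-0.0375,0,0,0,0, 0.07,0,-0.0375,0,0,0,0, 0.07,0,-0.0375,0,0,0,0, 0.07,0,-0.0375,0,0,0,0, 0.07,0,-0.0375,0,0,0,0, 0.07,0,0,0.01,0,0,6, 0.07,0,0,0.01,0,0,6, 0.07,0,0,0.01,0,0,6, 0.07,0,0,0.01,0,0,6, 0.07,0,0,0,0,0,0]'
python3 - <<'E'
from h import *
s=monitor.sense();print(s['t'],s['tcp_pos'],s['tcp_rot'],np.abs(s['qvel']).max())
d=snap('wrist','w3'); print(d['position'],d['orientation'])
w=cloud(d)
E
```

```text
t: 3.83
tcp_pos: [0.5428, 0.2885, 0.2233]
tcp_rot: [-179.8, 0.4, -33.1]
wrist_force: [-0.5, 0.2, 0.0]
width: 0.0701
3.8333 [0.54282379 0.28847868 0.22332577] [-179.79075142    0.36229186  -33.11493845] 7.130848339334605
[0.57799903 0.3426     0.38669841] [165.1199729    0.42906269 -33.04801118]
```

View pics/w3.png

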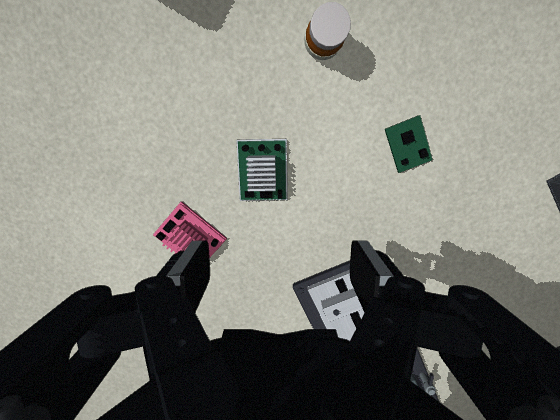

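The board is at (263,170), nearly square with the tool. The pink one at (190,230) is just outside the fingers.

```bash
cat > bd.py <<'E'
from h import *
import sys
fn,u0,u1,v0,v1=sys.argv[1],*map(int,sys.argv[2:6])
d=load(fn);w=cloud(d);z=w[...,2];m=np.zeros(z.shape,bool);m[v0:v1,u0:u1]=1
p=w[m&(z>.0045)&(z<.011)];print('plate',len(p),np.median(p[:,2]),cv2.minAreaRect(p[:,:2].astype(np.float32)))
q=w[m&(z>.0045)];print('all',len(q),cv2.minAreaRect(q[:,:2].astype(np.float32)))
k=w[m&(z>.03)&(z<.042)];print('sink',len(k),np.median(k[:,2]),cv2.minAreaRect(k[:,:2].astype(np.float32)))
s=monitor.sense();T=R.from_euler('xyz',s['tcp_rot'],degrees=True).as_matrix();c=cv2.minAreaRect(k[:,:2].astype(np.float32))[0]
print('tcp',s['tcp_pos'],s['tcp_rot']);print('to sink in tool axes',T.T@(np.array([*c,0.030])-s['tcp_pos']))
E
python3 bd.py w3 228 300 128 208
python3 - <<'E'
import cv2
im=cv2.imread('pics/w3.png')[125:215,140:310]; cv2.imwrite('pics/w3z.png',cv2.resize(im,None,fx=4,fy=4,interpolation=cv2.INTER_CUBIC))
E
```

```text
plate 1736 0.007370372385911539 ((0.5238719582557678, 0.30560237169265747), (0.07994842529296875, 0.06380648910999298), 58.0843620300293)
all 2960 ((0.5238719582557678, 0.30560237169265747), (0.07994842529296875, 0.06380648910999298), 58.0843620300293)
sink 553 0.03527204898741376 ((0.5239513516426086, 0.30571505427360535), (0.040143225342035294, 0.0340038537979126), 58.083370208740234)
tcp [0.54334075 0.28833379 0.22437807] [-179.74792232    0.31073814  -32.83778925]
to sink in tool axes [-0.02466179 -0.00323393  0.19453079]
```

View pics/w3z.png

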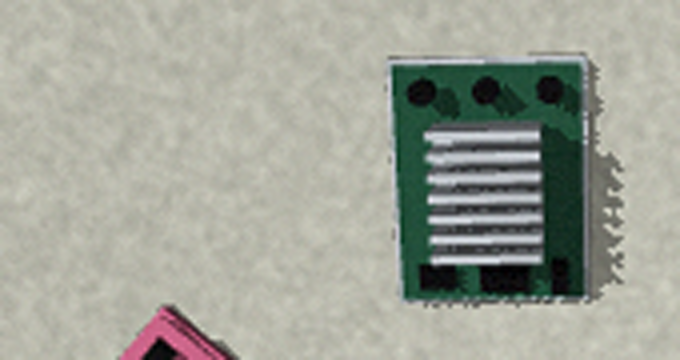

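```bash
python3 -m pendant '[0.07,-0.0125,-0.0015,0.02,0,0,-0.9, 0.07,-0.0125,-0.0015,0.03,0,0,0, 0.07,0,0,0.03,0,0,0, 0.07,0,0,0.03,0,0,0, 0.07,0,0,0.02,0,0,0, 0.07,0,0,0,0,0,0]' 40
python3 - <<'E'
from h import *
s=monitor.sense();print(s['t'],s['tcp_pos'],s['tcp_rot'],np.abs(s['qvel']).max())
T=R.from_euler('xyz',s['tcp_rot'],degrees=True).as_matrix()
print(T.T@(np.array([0.5239,0.3057,0.030])-s['tcp_pos']))
E
```

```text
t: 4.38
tcp_pos: [0.5322, 0.2988, 0.0984]
tcp_rot: [-179.2, -0.3, -31.2]
wrist_force: [-1.4, -0.3, -0.6]
width: 0.0704
4.3833 [0.53220676 0.29879983 0.098404  ] [-179.20708905   -0.27440917  -31.1952627 ] 2.4141235781587125
[-0.01100714 -0.00065387  0.06836766]
```

```bash
python3 -m pendant '[0.07,-0.011,-0.0005,0.01,0,0,0.7, 0.07,0,0,0.01,0,0,0, 0.07,0,0,0.0,0,0,0]' 
python3 - <<'E'
from h import *
s=monitor.sense();print(s['t'],s['tcp_pos'],s['tcp_rot'],np.abs(s['qvel']).max())
T=R.from_euler('xyz',s['tcp_rot'],degrees=True).as_matrix()
print(T.T@(np.array([0.5239,0.3057,0.030])-s['tcp_pos']))
E
```

```text
t: 4.63
tcp_pos: [0.5254, 0.3039, 0.0801]
tcp_rot: [-179.1, -0.4, -31.9]
wrist_force: [-0.7, -0.5, -0.6]
width: 0.0703
4.6333 [0.52539589 0.30394461 0.08014592] [-179.06127671   -0.40332562  -31.8759463 ] 1.8649741034253926
[-0.00255023  0.00012065  0.05013396]
```

```bash
cat >> h.py <<'E'
def err(P,yaw):
    s=monitor.sense();T=R.from_euler('xyz',s['tcp_rot'],degrees=True)
    D=R.from_euler('xyz',[180,0,yaw],degrees=True)
    print('t',round(s['t'],2),'tcp',s['tcp_pos'].round(4),s['tcp_rot'].round(2),'F',s['wrist_force'].round(2),'M',s['moment'].round(3),'w',round(s['width'],4),'qv',np.abs(s['qvel']).max().round(1))
    print('shift mm',(T.inv().apply(np.array(P)-s['tcp_pos'])*1000).round(1),'turn',(T.inv()*D).as_rotvec(degrees=True).round(2))
E
python3 -c "
from h import *
err([.5239,.3057,.030],-31.92)"
```

```text
t 4.63 tcp [0.5254 0.3039 0.0801] [-179.06   -0.4   -31.88] F [-0.68 -0.5  -0.63] M [-0.004  0.005 -0.049] w 0.0703 qv 1.9
shift mm [-2.6  0.1 50.1] turn [-0.94 -0.4   0.05]
```

```bash
python3 -m pendant '[0.07,-0.0025,0,0.012,-0.9,-0.4,0, 0.07,0,0,0.015,0,0,0, 0.07,0,0,0.015,0,0,0, 0.07,0,0,0.007,0,0,0, 0.07,0,0,0,0,0,0]' 
python3 -c "
from h import *
err([.5239,.3057,.030],-31.92)"
```

```text
t: 5.05
tcp_pos: [0.5292, 0.3074, 0.0371]
tcp_rot: [-179.4, -0.5, -31.7]
wrist_force: [-0.0, -0.1, 0.2]
width: 0.0699
t 5.05 tcp [0.5292 0.3074 0.0371] [-179.43   -0.47  -31.66] F [-0.03 -0.14  0.19] M [-0.001  0.022 -0.045] w 0.0699 qv 0.9
shift mm [-3.7  4.3  7.1] turn [-0.57 -0.47  0.26]
```

```bash
python3 -m pendant '[0.07,-0.0035,0.004,0,-0.6,-0.5,0, 0.07,0,0,0.004,0,0,0, 0.07,0,0,0,0,0,0]' 
python3 -c "
from h import *
err([.5239,.3057,.030],-31.92)"
```

```text
t: 5.3
tcp_pos: [0.5255, 0.3063, 0.0358]
tcp_rot: [-179.9, -0.1, -31.6]
wrist_force: [-0.5, -0.8, -0.3]
width: 0.0696
t 5.3 tcp [0.5255 0.3063 0.0358] [-1.7992e+02 -6.0000e-02 -3.1620e+01] F [-0.51 -0.77 -0.32] M [ 0.04  -0.032  0.054] w 0.0696 qv 1.6
shift mm [-1.   1.3  5.8] turn [-0.08 -0.06  0.3 ]
```

```bash
python3 -m pendant '[0.07,-0.001,0.001,0.006,0,0,-0.3, 0.07,0,0,0.0,0,0,0, 0.035,0,0,0,0,0,0, 0.03,0,0,0,0,0,0, 0.03,0,0,0,0,0,0, 0.03,0,0,0,0,0,0, 0.03,0,0,0,0,0,0, 0.03,0,0,0,0,0,0]' 40
python3 -c "
from h import *
err([.5239,.3057,.030],-31.92)
d=snap('wrist','w4')"
```

```text
t: 5.97
tcp_pos: [0.5255, 0.3064, 0.0316]
tcp_rot: [-179.8, -0.2, -31.3]
wrist_force: [-0.1, 0.0, -0.6]
width: 0.0301
t 5.97 tcp [0.5255 0.3064 0.0316] [-179.76   -0.2   -31.28] F [-0.12  0.04 -0.58] M [ 0.022 -0.04  -0.009] w 0.0301 qv 0.1
shift mm [-1.   1.4  1.6] turn [-0.24 -0.19  0.64]
```

View pics/w4.png

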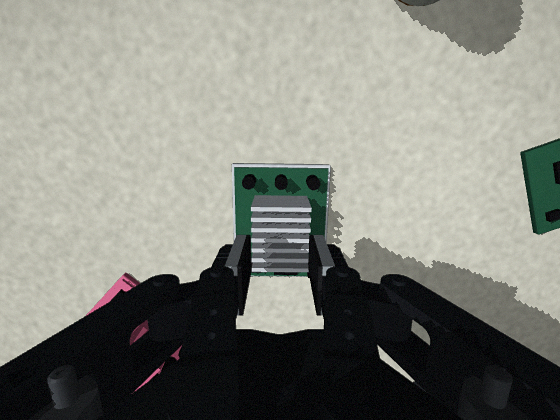

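```bash
python3 -m pendant '[0.0,0,0,0,0,0,0, 0.0,0,0,0.0,0,0,0, 0,0,0,0,0,0,0, 0,0,0,0,0,0,0]' 40
python3 -c "
from h import *
err([.5239,.3057,.030],-31.92)
d=snap('wrist','w5')"
```

```text
t: 6.35
tcp_pos: [0.5255, 0.3064, 0.0316]
tcp_rot: [-179.8, -0.2, -31.3]
wrist_force: [-1.1, -0.5, 0.2]
width: -0.0
t 6.35 tcp [0.5255 0.3064 0.0316] [-179.75   -0.2   -31.27] F [-1.12 -0.46  0.2 ] M [ 0.027 -0.005  0.024] w -0.0 qv 0.1
shift mm [-1.   1.5  1.6] turn [-0.25 -0.2   0.65]
```

View pics/w5.png

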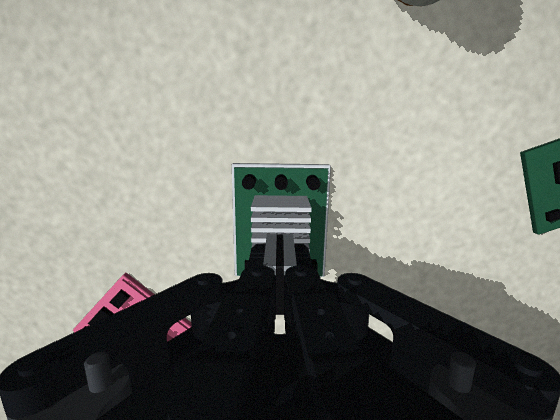

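```bash
python3 -c "
from h import *
d=load('w5');w=cloud(d);print(d['position'],d['orientation'])
for u,v in [(280,200),(280,215),(280,228),(272,238),(290,238),(280,240),(270,250),(290,250),(260,260),(300,260),(280,265),(280,280),(280,325),(240,180),(260,275),(235,300)]: print(u,v,w[v,u].round(4))
s=monitor.sense();T=R.from_euler('xyz',s['tcp_rot'],degrees=True)
P=s['tcp_pos']; print('tcp px',proj(d,[P, P+T.apply([0,0,.019]),[.5239,.3057,.035]]))
t=snap('top','top1');c=snap('scene','scene1')
cv2.imwrite('pics/s1z.png',cv2.resize(c['pixels'][230:370,290:450],None,fx=4,fy=4,interpolation=cv2.INTER_CUBIC))
"
```

```text
[0.55753824 0.36244091 0.19504316] [ 1.65160213e+02 -1.30903460e-01 -3.12092725e+01]
280 200 [0.5345 0.3229 0.0209]
280 215 [0.531  0.3173 0.0302]
280 228 [0.5278 0.312  0.0352]
272 238 [0.5268 0.3181 0.0619]
290 238 [0.5341 0.3134 0.0614]
280 240 [0.5302 0.3163 0.065 ]
270 250 [0.5261 0.318  0.0748]
290 250 [0.5338 0.3139 0.0759]
260 260 [0.5203 0.3169 0.0765]
300 260 [0.5354 0.3082 0.0773]
280 265 [0.5299 0.3159 0.0892]
280 280 [0.5263 0.3099 0.0885]
280 325 [4.805e-01 2.336e-01 2.000e-04]
240 180 [0.5175 0.3445 0.007 ]
260 275 [0.5245 0.3208 0.0997]
235 300 [0.522  0.3275 0.1217]
tcp px [[281.53176056 235.338608  ]
 [281.36441515 224.43199262]
 [279.87414173 239.92225214]]
```

View pics/s1z.png

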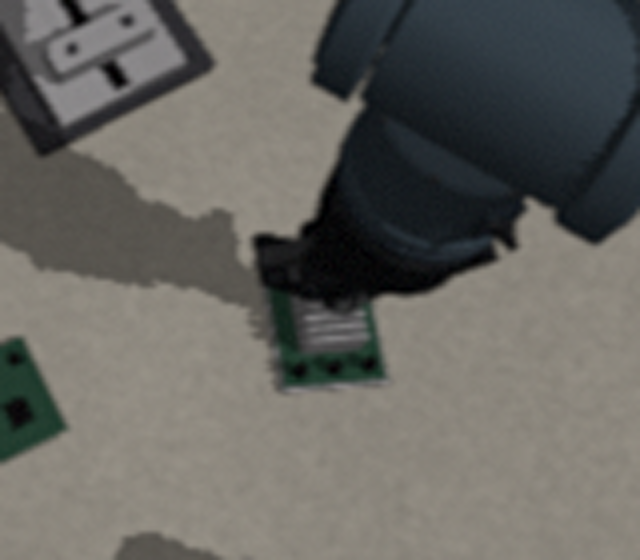

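View pics/top1.png

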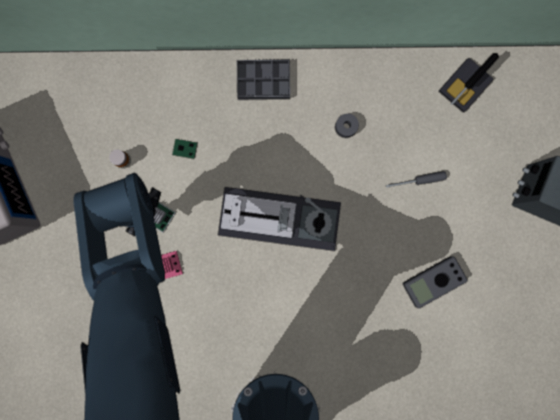

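```bash
python3 -c "
from h import *
s=monitor.sense();T=R.from_euler('xyz',s['tcp_rot'],degrees=True).as_matrix()
d=load('w5');w=cloud(d);t=(w-s['tcp_pos'])@T
for u in (265,272,288,295):
  print(u,[(v,*(t[v,u]*1000).round(0).astype(int)) for v in range(228,262,3)])
for fn in ['w4']:
  d=load(fn);w=cloud(d);t=(w-s['tcp_pos'])@T
  for u in (235,240,245,315,320,325): print(u,[(v,*(t[v,u]*1000).round(0).astype(int)) for v in range(230,280,5)])
print(monitor.sense()['q'])
"
```

```text
265 [(228, np.int64(-9), np.int64(-6), np.int64(-4)), (231, np.int64(-10), np.int64(-4), np.int64(-3)), (234, np.int64(-10), np.int64(0), np.int64(2)), (237, np.int64(-10), np.int64(0), np.int64(-2)), (240, np.int64(-10), np.int64(2), np.int64(-3)), (243, np.int64(-10), np.int64(6), np.int64(3)), (246, np.int64(-8), np.int64(-11), np.int64(-40)), (249, np.int64(-8), np.int64(-10), np.int64(-42)), (252, np.int64(-7), np.int64(-11), np.int64(-46)), (255, np.int64(-7), np.int64(-10), np.int64(-48)), (258, np.int64(-7), np.int64(-11), np.int64(-52)), (261, np.int64(-7), np.int64(-11), np.int64(-55))]
272 [(228, np.int64(-6), np.int64(-6), np.int64(-3)), (231, np.int64(-6), np.int64(-4), np.int64(-4)), (234, np.int64(-5), np.int64(-10), np.int64(-24)), (237, np.int64(-5), np.int64(-10), np.int64(-28)), (240, np.int64(-5), np.int64(-11), np.int64(-32)), (243, np.int64(-5), np.int64(-10), np.int64(-36)), (246, np.int64(-5), np.int64(-11), np.int64(-40)), (249, np.int64(-5), np.int64(-11), np.int64(-43)), (252, np.int64(-4), np.int64(-11), np.int64(-46)), (255, np.int64(-4), np.int64(-11), n
[... 3889 characters left out ...]
t64(15), np.int64(-7), np.int64(-58))]
325 [(230, np.int64(30), np.int64(7), np.int64(27)), (235, np.int64(30), np.int64(10), np.int64(27)), (240, np.int64(20), np.int64(-11), np.int64(-33)), (245, np.int64(19), np.int64(-11), np.int64(-38)), (250, np.int64(19), np.int64(-11), np.int64(-43)), (255, np.int64(18), np.int64(-10), np.int64(-48)), (260, np.int64(17), np.int64(-10), np.int64(-52)), (265, np.int64(17), np.int64(-10), np.int64(-57)), (270, np.int64(17), np.int64(-9), np.int64(-58)), (275, np.int64(17), np.int64(-7), np.int64(-58))]
[1.90798937e+01 2.64624907e+01 9.40753994e+01 4.36894929e-03
 5.91416630e+01 5.03522165e+01]<string>:9: RuntimeWarning: invalid value encountered in cast
```

The fingers closed over the sink without touching it. Wrist depth puts the fingertips about 23 mm behind the reported TCP, where the text says 19 mm ahead. The table, sink and holder heights in the same images all fit. So the true grasp point lies about 43 mm behind the reported TCP along the tool's z, and I'll correct for that. I'll descend in small steps while watching the force.

```bash
python3 -m pendant '[0.065,0,0.001,0,-0.25,-0.2,0.6, 0.065,0,0,0,0,0,0, 0.065,0,0,0,0,0,0, 0.065,0,0,0,0,0,0, 0.065,0,0,0.01,0,0,0, 0.065,0,0,0.01,0,0,0, 0.065,0,0,0,0,0,0]' 40
python3 -c "
from h import *
err([.5239,.3057,-.013],-31.92)
d=snap('wrist','w6')"
```

```text
t: 7.08
tcp_pos: [0.5254, 0.3056, 0.0103]
tcp_rot: [-180.0, -0.0, -31.9]
wrist_force: [-0.7, -0.1, 0.1]
width: 0.0651
t 7.08 tcp [0.5254 0.3056 0.0103] [-1.7997e+02 -3.0000e-02 -3.1940e+01] F [-0.71 -0.07  0.14] M [-0.03  -0.026  0.029] w 0.0651 qv 0.7
shift mm [-1.3  0.7 23.3] turn [-0.03 -0.03 -0.02]
```

View pics/w6.png

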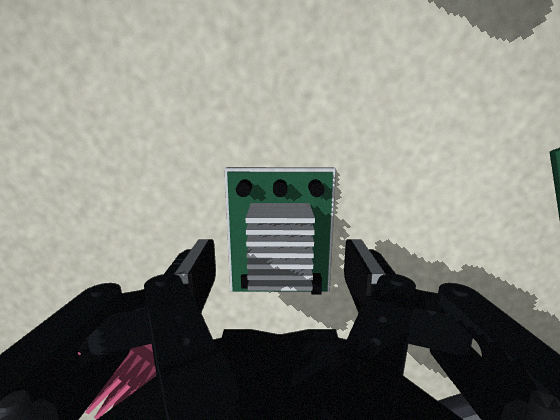

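```bash
python3 -m pendant '[0.065,0,0.0005,0.008,0,0,0, 0.065,0,0,0.008,0,0,0, 0.065,0,0,0.005,0,0,0, 0.065,0,0,0,0,0,0]' 40
python3 -c "
from h import *
err([.5239,.3057,-.013],-31.92)"
```

```text
t: 7.47
tcp_pos: [0.525, 0.3051, -0.013]
tcp_rot: [-180.0, -0.0, -31.9]
wrist_force: [0.1, -0.8, -0.5]
width: 0.0646
t 7.47 tcp [ 0.525   0.3051 -0.013 ] [-180.     -0.    -31.94] F [ 0.07 -0.85 -0.46] M [ 0.031  0.005 -0.009] w 0.0646 qv 0.3
shift mm [-1.2  0.1  0. ] turn [-0.   -0.   -0.02]
```

```bash
python3 -m pendant '[0.04,0,0,0,0,0,0, 0.02,0,0,0,0,0,0, 0.02,0,0,0,0,0,0, 0.02,0,0,0,0,0,0, 0.02,0,0,0,0,0,0, 0.02,0,0,0,0,0,0]' 40
python3 -c "
from h import *
err([.5239,.3057,-.013],-31.92)
d=snap('wrist','w7')"
```

```text
t: 7.97
tcp_pos: [0.5249, 0.3051, -0.0132]
tcp_rot: [180.0, 0.0, -31.9]
wrist_force: [0.8, 0.1, -1.5]
width: 0.0334
t 7.97 tcp [ 0.5249  0.3051 -0.0132] [ 1.7998e+02  1.0000e-02 -3.1940e+01] F [ 0.85  0.15 -1.5 ] M [ 0.006 -0.017  0.033] w 0.0334 qv 0.1
shift mm [-1.2 -0.  -0.2] turn [ 0.02  0.01 -0.02]
```

View pics/w7.png

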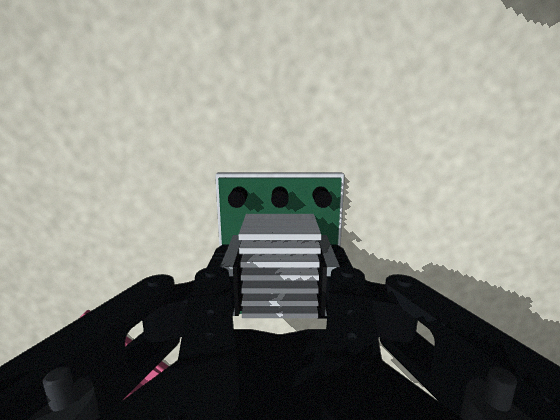

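Gripped, at 33.4 mm width. Now lift, turn and carry.

```bash
python3 -m pendant '[0.02,0,0,-0.015,0,0,0, 0.02,0,0,-0.025,0,0,-5.9, 0.02,0,0,-0.025,0,0,-5.9, 0.02,0,0,-0.025,0,0,-5.9, 0.02,0,0,-0.01,0,0,-5.9, 0.02,0.003,0.02,0,0,0,0, 0.02,0.003,0.027,0,0,0,0, 0.02,0.003,0.027,0,0,0,0, 0.02,0.003,0.027,0,0,0,0, 0.02,0.003,0.027,0,0,0,0, 0.02,0.003,0.027,0,0,0,0, 0.02,0.003,0.027,0,0,0,0, 0.02,0.003,0.027,0,0,0,0, 0.02,0.003,0.027,0,0,0,0, 0.02,0.003,0.02,0,0,0,0, 0.02,0,0,0,0,0,0, 0.02,0,0,0,0,0,0]' 40
python3 -c "
from h import *
err([.5174,.0374,.0095],-8.42)
d=snap('wrist','w8')"
```

```text
t: 9.43
tcp_pos: [0.5206, 0.0371, 0.0919]
tcp_rot: [180.0, -0.0, -6.9]
wrist_force: [-0.4, -0.3, -1.9]
width: 0.0334
t 9.43 tcp [0.5206 0.0371 0.0919] [ 1.7996e+02 -2.0000e-02 -6.8900e+00] F [-0.4  -0.26 -1.91] M [ 0.009 -0.029 -0.081] w 0.0334 qv 2.1
shift mm [-3.2  0.1 82.4] turn [ 0.04 -0.02  1.53]
```

View pics/w8.png

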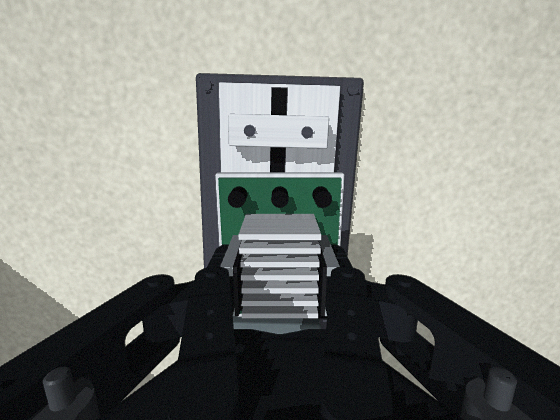

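The board hangs square over the bed, with the fixed jaw ahead at (278,130). Correct the offset and descend.

```bash
python3 -m pendant '[0.02,-0.003,0,0.015,0,0,1.5, 0.02,0,0,0.015,0,0,0, 0.02,0,0,0.015,0,0,0, 0.02,0,0,0.01,0,0,0, 0.02,0,0,0,0,0,0]' 40
python3 -c "
from h import *
err([.5174,.0374,.0095],-8.42)
d=snap('wrist','w9');w=toH(cloud(d))
s=monitor.sense();zu=s['tcp_pos'][2]+.0132;z=w[...,2]
p=w[170:250,200:360].reshape(-1,3);p=p[(abs(p[:,2]-zu-.007)<.004)]
print('board x',p[:,0].min(),p[:,0].max(),'ymax',np.percentile(p[:,1],[90,99,100]),'z',np.median(p[:,2]),zu)
q=w[:230];q=q[(q[...,2]>.038)&(q[...,2]<.047)&(q[...,1]>.09)];print('fj',q.min(0),q.max(0),q[:,0].mean())
"
```

```text
t: 9.9
tcp_pos: [0.519, 0.0425, 0.0364]
tcp_rot: [-180.0, -0.2, -8.2]
wrist_force: [-0.1, 0.1, -2.3]
width: 0.0332
t 9.9 tcp [0.519  0.0425 0.0364] [-179.98   -0.25   -8.16] F [-0.13  0.12 -2.28] M [ 0.039  0.04  -0.042] w 0.0332 qv 1.4
shift mm [-1.   5.3 26.9] turn [-0.02 -0.25  0.26]
board x -0.0318103423238256 0.03269675521557791 ymax [0.09934985 0.10117833 0.10163711] z 0.057508810507266556 0.05034728652947906
fj [-0.03501932  0.10271718  0.03849264] [0.03549653 0.12502077 0.04635983] 0.00032394152218611743
```

View pics/w9.png

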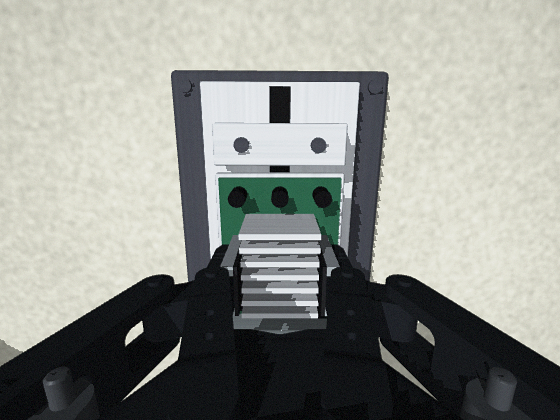

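```bash
python3 -m pendant '[0.02,-0.001,0.0055,0,0,-0.2,0.3, 0.02,0,0,0.008,0,0,0, 0.02,0,0,0.006,0,0,0, 0.02,0,0,0,0,0,0]' 40
python3 -c "
from h import *
err([.5174,.0374,.0095],-8.42)"
```

```text
t: 10.28
tcp_pos: [0.5195, 0.0377, 0.0244]
tcp_rot: [-180.0, -0.3, -8.4]
wrist_force: [-0.4, -0.8, -1.3]
width: 0.0335
t 10.28 tcp [0.5195 0.0377 0.0244] [-179.97   -0.29   -8.36] F [-0.36 -0.76 -1.28] M [ 0.004  0.025 -0.018] w 0.0335 qv 0.5
shift mm [-2.1  0.6 14.9] turn [-0.03 -0.29  0.06]
```

```bash
python3 -m pendant '[0.02,-0.002,0.0005,0.004,0,-0.3,0, 0.02,0,0,0.005,0,0,0, 0.02,0,0,0.003,0,0,0, 0.02,0,0,0,0,0,0]' 40
python3 -c "
from h import *
err([.5174,.0374,.0095],-8.42)"
```

```text
t: 10.62
tcp_pos: [0.5179, 0.0371, 0.0117]
tcp_rot: [-180.0, -0.0, -8.4]
wrist_force: [0.5, -0.1, -1.8]
width: 0.0335
t 10.62 tcp [0.5179 0.0371 0.0117] [-1.7997e+02 -3.0000e-02 -8.4000e+00] F [ 0.51 -0.07 -1.85] M [ 0.014  0.019 -0.008] w 0.0335 qv 0.2
shift mm [-0.5 -0.2  2.2] turn [-0.03 -0.03  0.02]
```

```bash
python3 -m pendant '[0.02,-0.0005,0,0.0015,0,0,0, 0.02,0,0,0.001,0,0,0]' 40;  python3 -m pendant '[0.02,0,0,0.001,0,0,0, 0.02,0,0,0,0,0,0]' 40
python3 -c "
from h import *
err([.5174,.0374,.0088],-8.42)"
```

```text
t: 10.78
tcp_pos: [0.5174, 0.0372, 0.0089]
tcp_rot: [-180.0, -0.0, -8.4]
wrist_force: [-0.1, 0.2, -2.8]
width: 0.0334
t: 10.95
tcp_pos: [0.5177, 0.0372, 0.0085]
tcp_rot: [-180.0, -0.0, -8.4]
wrist_force: [0.6, 0.4, -2.1]
width: 0.0336
t 10.95 tcp [0.5177 0.0372 0.0085] [-1.7997e+02 -4.0000e-02 -8.4000e+00] F [ 0.6   0.44 -2.09] M [-0.056  0.016  0.039] w 0.0336 qv 0.2
shift mm [-0.3 -0.2 -0.3] turn [-0.03 -0.04  0.02]
```

```bash
for i in 1 2 3; do :; done; python3 -m pendant '[0.02,0,0,0.001,0,0,0, 0.02,0,0,0,0,0,0]' 40 | egrep 'pos|force'; python3 -m pendant '[0.02,0,0,0.001,0,0,0, 0.02,0,0,0,0,0,0]' 40 | egrep 'pos|force'
```

```text
tcp_pos: [0.5181, 0.0372, 0.0086]
wrist_force: [0.1, -0.5, -1.0]
tcp_pos: [0.5187, 0.0371, 0.0085]
wrist_force: [0.0, 0.4, -2.6]
```

```bash
python3 -m pendant '[0.02,-0.0015,0,0.002,0,0,0, 0.02,0,0,0.002,0,0,0]' 40 | egrep 'pos|force'; python3 -c "
from h import *
err([.5174,.0374,.0088],-8.42)"
```

```text
tcp_pos: [0.519, 0.0371, 0.0083]
wrist_force: [-13.8, -0.1, 32.0]
t 11.45 tcp [0.519  0.0371 0.0083] [-179.99   -0.23   -8.35] F [-13.77  -0.12  32.  ] M [ 0.176  3.381 -0.088] w 0.0336 qv 1.1
shift mm [-1.6 -0.  -0.6] turn [-0.01 -0.23  0.07]
```

The board is bedded: the force rose at z = 0.0085, as expected. Relax, then open.

```bash
python3 -m pendant '[0.02,0,0,0,0,0,0, 0.038,0,0,0,0,0,0, 0.06,0,0,0,0,0,0, 0.06,0,0,0,0,0,0, 0.06,0,0,0,0,0,0]' 40
python3 -m pendant '[0.06,0,0,-0.02,0,0,0, 0.06,0,0,-0.03,0,0,0, 0.06,0,0,-0.03,0,0,0, 0.06,0,0,-0.03,0,0,0, 0.06,0,0,-0.02,0,0,0, 0.06,0,0,0,0,0,0]'
python3 -c "
from h import *
err([.5174,.0374,.0088],-8.42)
d=snap('wrist','w10');w=toH(cloud(d));z=w[...,2]
p=w[(z>.026)&(z<.033)&(abs(w[...,0])<.045)&(w[...,1]>.005)&(w[...,1]<.1025)]
print(np.median(p[:,2]),cv2.minAreaRect(p[:,:2].astype(np.float32)))
k=w[(z>.052)&(z<.062)&(abs(w[...,0])<.045)&(w[...,1]>.005)&(w[...,1]<.1025)]
print(np.median(k[:,2]),cv2.minAreaRect(k[:,:2].astype(np.float32)))
"
```

```text
t: 11.87
tcp_pos: [0.5202, 0.037, 0.0092]
tcp_rot: [-180.0, -0.4, -8.3]
wrist_force: [-0.1, 0.2, -0.1]
width: 0.0602
t: 12.37
tcp_pos: [0.5164, 0.0373, 0.1404]
tcp_rot: [-180.0, 0.1, -8.4]
wrist_force: [1.0, -0.5, 0.3]
width: 0.0601
t 12.37 tcp [0.5164 0.0373 0.1404] [-1.7998e+02  9.0000e-02 -8.3800e+00] F [ 0.97 -0.47  0.31] M [-0.058 -0.001 -0.011] w 0.0601 qv 2.0
shift mm [  1.2  -0.2 131.6] turn [-0.02  0.09  0.04]
0.029357563403014514 ((0.001353314146399498, 0.05615901201963425), (0.06396927684545517, 0.0790071189403534), 0.29173457622528076)
0.05705448265371675 ((0.0014252113178372383, 0.05627688765525818), (0.03409046679735184, 0.0400228388607502), 0.2654678523540497)
```

View pics/w10.png

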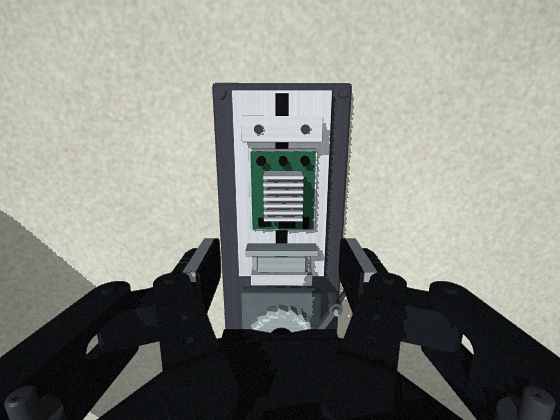

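The board lies flat, top at 29.4 mm and sink top at 57 mm. It is centred at holder (1.4, 56.2) mm with about 0.3° of yaw. Now to the knob: turn the tool to yaw 77° and move over the axis.

```bash
python3 -m pendant '[0.05,0,0,0,0,0,-7.1, 0.05,0,0,0,0,0,-7.1, 0.05,0,0,0,0,0,-7.1, 0.05,0,0,0,0,0,-7.1, 0.05,0,0,0,0,0,-7.1, 0.05,0,0,0,0,0,-7.1, 0.05,0,0,0,0,0,-7.1, 0.05,0,0,0,0,0,-7.1, 0.05,0,0,0,0,0,-7.1, 0.05,0,0,0,0,0,-7.1, 0.05,0,0,0,0,0,-7.1, 0.05,0,0,0,0,0,-7.1, 0.05,-0.031,0.0025,0,0,0,0, 0.05,-0.031,0.0025,0,0,0,0, 0.05,-0.031,0.0025,0,0,0,0, 0.05,-0.031,0.0025,0,0,0,0, 0.05,-0.031,0.0025,0,0,0,0, 0.05,0,0,0,0,0,0, 0.05,0,0,0,0,0,0]'
python3 -c "
from h import *
err([.4936,-.1158,.036],77)
d=snap('wrist','w11');w=cloud(d);z=w[...,2]
p=w[(z>.083)&(z<.092)&(np.hypot(w[...,0]-.4936,w[...,1]+.1158)<.04)]
print(len(p),cv2.minAreaRect(p[:,:2].astype(np.float32)))
"
```

```text
t: 14.0
tcp_pos: [0.475, -0.1174, 0.1021]
tcp_rot: [-177.1, -0.2, 78.4]
wrist_force: [0.0, 0.1, 0.4]
width: 0.0505
t 14.0 tcp [ 0.475  -0.1174  0.1021] [-177.06   -0.18   78.41] F [0.02 0.11 0.36] M [ 0.027 -0.018 -0.017] w 0.0505 qv 3.1
shift mm [ 5.1 21.2 65.1] turn [-2.94 -0.15  1.42]
1496 ((0.4930479824542999, -0.11556096374988556), (0.014057016000151634, 0.04978648200631142), 76.66632843017578)
```

View pics/w11.png

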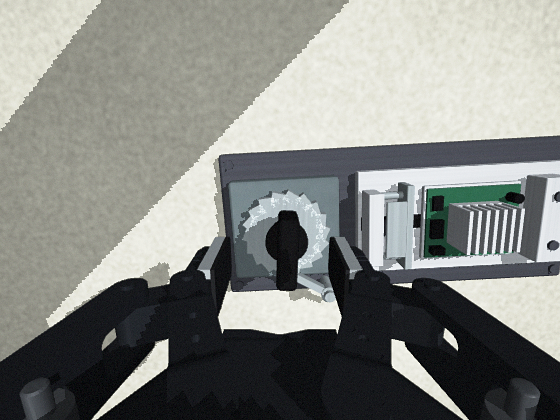

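```bash
python3 -m pendant '[0.05,0.006,0.021,0.01,-2.9,-0.1,1.7, 0.05,0,0,0.01,0,0,0, 0.05,0,0,0,0,0,0]'
python3 -c "
from h import *
err([.4938,-.1147,.036],76.7)
"
```

```text
t: 14.3
tcp_pos: [0.4953, -0.1127, 0.0779]
tcp_rot: [-179.8, -0.1, 76.8]
wrist_force: [-0.9, 0.7, 0.3]
width: 0.0501
t 14.3 tcp [ 0.4953 -0.1127  0.0779] [-1.7978e+02 -8.0000e-02  7.6830e+01] F [-0.93  0.72  0.25] M [-0.017  0.016 -0.011] w 0.0501 qv 1.6
shift mm [-2.4 -0.8 41.9] turn [-0.22 -0.08  0.13]
```

```bash
python3 -m pendant '[0.05,-0.0024,-0.001,0.01,-0.2,0,0, 0.05,0,0,0.01,0,0,0, 0.05,0,0,0.01,0,0,0, 0.05,0,0,0,0,0,0]'
python3 -c "
from h import *
err([.4938,-.1147,.036],76.7)
"
```

```text
t: 14.63
tcp_pos: [0.4913, -0.1108, 0.0448]
tcp_rot: [-179.6, -0.1, 77.3]
wrist_force: [-0.7, 0.4, 0.0]
width: 0.0498
t 14.63 tcp [ 0.4913 -0.1108  0.0448] [-1.7958e+02 -1.5000e-01  7.7260e+01] F [-0.68  0.36  0.  ] M [ 0.057 -0.006 -0.014] w 0.0498 qv 1.5
shift mm [-3.3  3.4  8.7] turn [-0.42 -0.15  0.56]
```

```bash
python3 -m pendant '[0.05,-0.0033,0.0034,0.005,-0.4,-0.1,0.6, 0.05,0,0,0.002,0,0,0, 0.05,0,0,0,0,0,0]'
python3 -c "
from h import *
err([.4938,-.1147,.036],76.7)
"
```

```text
t: 14.88
tcp_pos: [0.4937, -0.1143, 0.0367]
tcp_rot: [-179.9, -0.1, 76.7]
wrist_force: [-0.2, 0.0, 0.0]
width: 0.0501
t 14.88 tcp [ 0.4937 -0.1143  0.0367] [-1.799e+02 -5.000e-02  7.668e+01] F [-0.22  0.04  0.02] M [-0.007 -0.016 -0.014] w 0.0501 qv 0.3
shift mm [-0.4  0.2  0.7] turn [-0.1  -0.05 -0.02]
```

```bash
python3 -m pendant '[0.03,0,0,0,0,0,0, 0.005,0,0,0,0,0,0, 0.005,0,0,0,0,0,0, 0.005,0,0,0,0,0,0, 0.005,0,0,0,0,0,0, 0.005,0,0,0,0,0,0]' 60
python3 -c "
from h import *
err([.4938,-.1147,.036],76.7)
d=snap('wrist','w12')
"
```

```text
t: 15.38
tcp_pos: [0.4941, -0.1158, 0.0376]
tcp_rot: [-180.0, 0.0, 76.6]
wrist_force: [-0.2, -0.9, -2.1]
width: 0.0129
t 15.38 tcp [ 0.4941 -0.1158  0.0376] [-1.7998e+02  4.0000e-02  7.6640e+01] F [-0.24 -0.94 -2.09] M [ 0.09  -0.176 -0.013] w 0.0129 qv 0.2
shift mm [ 1.  -0.5  1.6] turn [-0.02  0.04 -0.06]
```

View pics/w12.png

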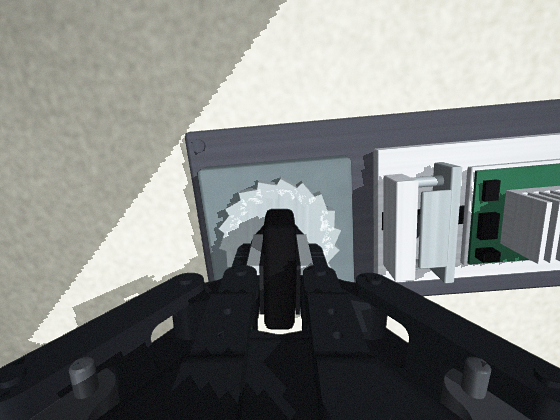

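```bash
python3 -m pendant '[0.005,0,0,0,0,0,4, 0.005,0,0,0,0,0,4, 0.005,0,0,0,0,0,4, 0.005,0,0,0,0,0,4, 0.005,0,0,0,0,0,4, 0.005,0,0,0,0,0,0]' 60
python3 -c "
from h import *
err([.4941,-.1158,.0376],56)
"
```

```text
t: 15.93
tcp_pos: [0.4943, -0.1154, 0.0376]
tcp_rot: [180.0, 0.0, 55.8]
wrist_force: [0.4, -1.8, -1.4]
width: 0.0128
t 15.93 tcp [ 0.4943 -0.1154  0.0376] [1.7999e+02 1.0000e-02 5.5770e+01] F [ 0.35 -1.81 -1.42] M [-0.099 -0.051 -0.028] w 0.0128 qv 4.4
shift mm [-0.5  0.1  0. ] turn [ 0.01  0.01 -0.23]
```

```bash
python3 -m pendant '[0.005,0,0,0,0,0,4, 0.005,0,0,0,0,0,4, 0.005,0,0,0,0,0,4, 0.005,0,0,0,0,0,4, 0.005,0,0,0,0,0,4, 0.005,0,0,0,0,0,4, 0.005,0,0,0,0,0,4]' 60
python3 -c "
from h import *
err([.4941,-.1158,.0376],16)"
python3 -m pendant '[0.005,0,0,0,0,0,4, 0.005,0,0,0,0,0,4, 0.005,0,0,0,0,0,4]' 60
python3 -c "
from h import *
err([.4941,-.1158,.0376],16)
snap('wrist','w13')"

```

```text
t: 16.52
tcp_pos: [0.4948, -0.1151, 0.0376]
tcp_rot: [179.9, -0.1, 27.6]
wrist_force: [0.1, -1.9, -2.9]
width: 0.0135
t 16.52 tcp [ 0.4948 -0.1151  0.0376] [ 1.7994e+02 -6.0000e-02  2.7590e+01] F [ 0.1  -1.94 -2.88] M [-0.054 -0.118  0.048] w 0.0135 qv 48.3
shift mm [-0.9  0.3  0. ] turn [ 0.05 -0.06 11.59]
t: 16.77
tcp_pos: [0.495, -0.115, 0.0376]
tcp_rot: [179.9, -0.1, 15.4]
wrist_force: [0.6, -0.1, -2.8]
width: 0.0132
t 16.77 tcp [ 0.495  -0.115   0.0376] [ 1.7993e+02 -1.0000e-01  1.5430e+01] F [ 0.56 -0.14 -2.83] M [-0.063 -0.106  0.05 ] w 0.0132 qv 48.2
shift mm [-1.1  0.5  0. ] turn [ 0.07 -0.1  -0.57]
```

View pics/w13.png

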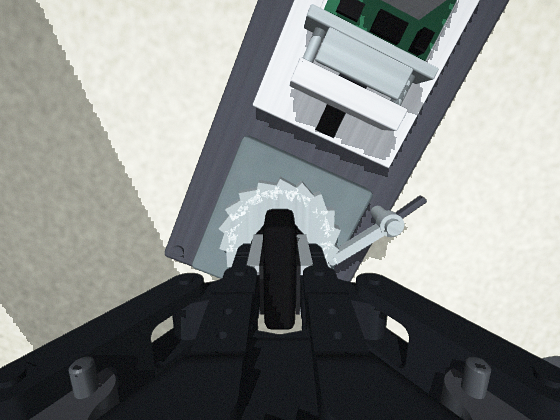

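```bash
cat > m.py <<'E'
from h import *
s=monitor.sense();y=s['tcp_rot'][2]
print('t %.2f yaw %.2f clicks %.2f xy %s F %s Mz %.3f w %.4f qv6 %.1f'%(s['t'],y,(75.97-y)/20,s['tcp_pos'].round(4),s['wrist_force'].round(1),s['moment'][2],s['width'],s['qvel'][5]))
E
python3 -m pendant '[0.005,-0.001,0.0005,0,0,0,3, 0.005,0,0,0,0,0,3]' >/dev/null; python3 m.py
python3 -m pendant '[0.005,0,0,0,0,0,3, 0.005,0,0,0,0,0,3]' >/dev/null; python3 m.py
python3 -m pendant '[0.005,0,0,0,0,0,3]' >/dev/null; python3 m.py
python3 -m pendant '[0.005,0,0,0,0,0,3]' >/dev/null; python3 m.py
```

```text
t 16.98 yaw 9.40 clicks 3.33 xy [ 0.4952 -0.115   0.0376] F [-2.  -3.1 -2.7] Mz 0.055 w 0.0128 qv6 33.6
t 17.15 yaw 3.58 clicks 3.62 xy [ 0.4953 -0.115   0.0376] F [ 0.1 -0.9 -2. ] Mz 0.054 w 0.0127 qv6 34.8
t 17.23 yaw 0.67 clicks 3.77 xy [ 0.4954 -0.115   0.0376] F [ 1.  -1.3 -2. ] Mz 0.066 w 0.0130 qv6 34.9
t 17.32 yaw -2.25 clicks 3.91 xy [ 0.4955 -0.115   0.0376] F [-0.6 -1.2 -3.3] Mz 0.021 w 0.0129 qv6 34.8
```

```bash

python3 -m pendant '[0.005,0,0,0,0,0,3]' >/dev/null; python3 m.py
python3 -m pendant '[0.005,0,0,0,0,0,3]' >/dev/null; python3 m.py
python3 -m pendant '[0.005,0,0,0,0,0,3]' >/dev/null; python3 m.py
python3 -m pendant '[0.005,0,0,0,0,0,3]' >/dev/null; python3 m.py
python3 -m pendant '[0.005,0,0,0,0,0,3]' >/dev/null; python3 m.py
python3 -m pendant '[0.005,0,0,0,0,0,3]' >/dev/null; python3 m.py
python3 -m pendant '[0.005,0,0,0,0,0,2]' >/dev/null; python3 m.py
```

```text
t 17.40 yaw -5.17 clicks 4.06 xy [ 0.4955 -0.115   0.0376] F [-0.2 -1.3 -3.3] Mz 0.050 w 0.0128 qv6 34.9
t 17.48 yaw -8.08 clicks 4.20 xy [ 0.4956 -0.115   0.0377] F [ 0.6 -1.6 -2.2] Mz 0.087 w 0.0134 qv6 34.9
t 17.57 yaw -11.00 clicks 4.35 xy [ 0.4956 -0.1151  0.0376] F [ 0.3 -1.1 -3.2] Mz 0.047 w 0.0132 qv6 34.9
t 17.65 yaw -13.91 clicks 4.49 xy [ 0.4957 -0.1151  0.0377] F [ 0.9 -1.2 -3.1] Mz 0.089 w 0.0131 qv6 34.9
t 17.73 yaw -16.83 clicks 4.64 xy [ 0.4958 -0.1151  0.0376] F [-0.8 -0.8 -3.2] Mz 0.087 w 0.0129 qv6 34.8
t 17.82 yaw -19.74 clicks 4.79 xy [ 0.4958 -0.1151  0.0376] F [ 1.5 -1.2 -2.9] Mz 0.071 w 0.0132 qv6 34.8
t 17.90 yaw -21.67 clicks 4.88 xy [ 0.4959 -0.1152  0.0376] F [ 0.9 -0.2 -2.9] Mz 0.052 w 0.0129 qv6 21.6
```

```bash

for i in 1; do
python3 -m pendant '[0.005,-0.0005,0.0005,0,0,0,2]' >/dev/null; python3 m.py
python3 -m pendant '[0.005,0,0,0,0,0,2]' >/dev/null; python3 m.py
python3 -m pendant '[0.005,0,0,0,0,0,2]' >/dev/null; python3 m.py
python3 -m pendant '[0.005,0,0,0,0,0,2]' >/dev/null; python3 m.py
python3 -m pendant '[0.005,0,0,0,0,0,2]' >/dev/null; python3 m.py
done
python3 -c "
from h import *
snap('wrist','w14')"; python3 m.py
```

```text
t 17.98 yaw -23.56 clicks 4.98 xy [ 0.4958 -0.1153  0.0377] F [ 4.8  2.  -5.8] Mz 0.079 w 0.0134 qv6 22.0
t 18.07 yaw -25.43 clicks 5.07 xy [ 0.4959 -0.1152  0.0376] F [-0.2 -1.6 -2.4] Mz 0.089 w 0.0132 qv6 22.4
t 18.15 yaw -27.29 clicks 5.16 xy [ 0.496  -0.1152  0.0376] F [-0.1 -1.5 -1.9] Mz 0.085 w 0.0130 qv6 22.3
t 18.23 yaw -29.15 clicks 5.26 xy [ 0.496  -0.1152  0.0376] F [-0.2 -0.9 -2.2] Mz 0.050 w 0.0132 qv6 22.3
t 18.32 yaw -31.01 clicks 5.35 xy [ 0.4961 -0.1153  0.0377] F [-0.5 -1.6 -2.5] Mz 0.084 w 0.0128 qv6 22.3
t 18.37 yaw -31.14 clicks 5.36 xy [ 0.496  -0.1153  0.0376] F [ 0.1 -1.4 -3.4] Mz -0.062 w 0.0131 qv6 -3.9
```

View pics/w14.png

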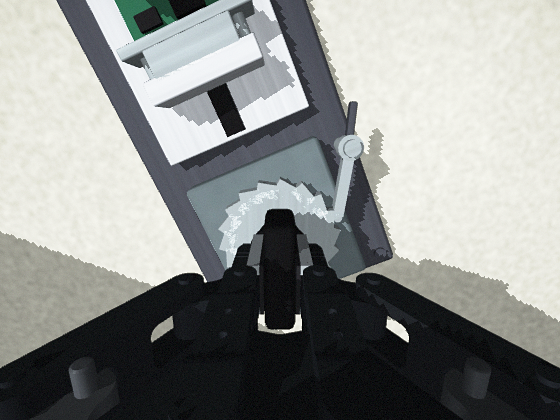

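```bash
cat > pad.py <<'E'
from h import *
import sys
w=toH(cloud(load(sys.argv[1])));z=w[...,2]
m=(abs(w[...,0])<.034)&(z>.040)&(z<.0435+.002)&(w[...,1]>-.04)&(w[...,1]<.05)
m2=(abs(w[...,0])>.028)&(abs(w[...,0])<.036)&(z>.038)&(z<.05)&(w[...,1]>-.04)&(w[...,1]<.05)
y=w[m2][:,1];h,e=np.histogram(y,np.arange(-.04,.05,.001));print('pad',[(round(a*1000),int(b)) for a,b in zip(e,h) if b])
m3=(abs(w[...,0])<.02)&(z>.040)&(z<.05)&(w[...,1]>-.04)&(w[...,1]<.05)
y=w[m3][:,1];h,e=np.histogram(y,np.arange(-.04,.05,.001));print('mid',[(round(a*1000),int(b)) for a,b in zip(e,h) if b])
E
for f in w1 w2 w11 w13 w14; do echo $f; python3 pad.py $f; done
```

```text
w1
pad [(-35, 3), (-34, 3), (-33, 3), (-32, 3), (-31, 2), (-30, 3), (-29, 4), (-28, 4), (-27, 3), (-26, 3), (-25, 3), (-23, 1), (-5, 15), (-4, 11), (-3, 10), (-2, 9), (-1, 8), (0, 9), (1, 1)]
mid [(-35, 30), (-34, 24), (-33, 30), (-32, 27), (-31, 28), (-30, 28), (-29, 28), (-28, 28), (-27, 29), (-26, 28), (-25, 26), (-24, 28), (-23, 4), (-22, 1), (-21, 31), (-20, 29), (-19, 30), (-18, 27), (-17, 30), (-16, 28), (-15, 30), (-14, 30), (-13, 26), (-12, 26), (-11, 31), (-10, 27), (-9, 30), (-8, 27), (-7, 32), (-6, 26), (-5, 22), (-4, 28), (-3, 31), (-2, 31), (-1, 28), (0, 25), (1, 7)]
w2
pad [(-34, 2), (-33, 1), (-32, 1), (-31, 2), (-30, 1), (-29, 2), (-28, 1), (-27, 3), (-26, 3), (-25, 1), (-24, 2), (-23, 4), (-4, 10), (-3, 9), (-2, 7), (-1, 5), (0, 12), (1, 9)]
mid [(-35, 13), (-34, 18), (-33, 24), (-32, 22), (-31, 20), (-30, 22), (-29, 21), (-28, 25), (-27, 18), (-26, 21), (-25, 24), (-24, 32), (-23, 24), (-21, 13), (-20, 20), (-19, 21), (-18, 23), (-17, 23), (-16, 21), (-15, 20), (-14, 23), (-13, 23), (-12, 17), (-11, 23), (-10, 27), (-9, 18), (-8, 24), (-7, 21), (-6, 24), (-5, 29), 
[... 1332 characters left out ...]
, 182), (8, 183), (9, 131), (10, 144), (11, 194), (12, 175), (13, 204), (14, 186), (15, 118), (16, 4), (35, 94), (36, 134), (37, 1)]
w14
pad [(-9, 5), (-8, 25), (-7, 18), (-6, 15), (-5, 19), (-4, 16), (-3, 15), (-2, 16), (-1, 18), (0, 17), (1, 20), (2, 14), (3, 11), (4, 1), (16, 66), (17, 105), (18, 46), (19, 39), (20, 30), (21, 32), (22, 15)]
mid [(-9, 67), (-8, 283), (-7, 189), (-6, 170), (-5, 188), (-4, 176), (-3, 184), (-2, 189), (-1, 182), (0, 184), (1, 187), (2, 193), (3, 183), (4, 191), (5, 187), (6, 191), (7, 186), (8, 207), (9, 187), (10, 198), (11, 192), (12, 198), (13, 196), (14, 205), (15, 197), (16, 125), (17, 131), (18, 201), (19, 200), (20, 204), (21, 183), (22, 125), (23, 3)]
```

```bash

python3 -m pendant '[0.005,-0.001,0.0,0,0,0,1.5]' >/dev/null; python3 m.py
python3 -m pendant '[0.005,0,0,0,0,0,1.5]' >/dev/null; python3 m.py
python3 -m pendant '[0.005,0,0,0,0,0,1.5]' >/dev/null; python3 m.py
python3 -m pendant '[0.005,0,0,0,0,0,1.5]' >/dev/null; python3 m.py
python3 -m pendant '[0.005,0,0,0,0,0,1.5]' >/dev/null; python3 m.py
python3 -m pendant '[0.005,0,0,0,0,0,1.5]' >/dev/null; python3 m.py
python3 -m pendant '[0.005,0,0,0,0,0,1.5]' >/dev/null; python3 m.py
```

```text
t 18.45 yaw -32.43 clicks 5.42 xy [ 0.496  -0.1153  0.0377] F [ 7.  -4.6 -8.6] Mz 0.122 w 0.0131 qv6 19.2
t 18.53 yaw -33.79 clicks 5.49 xy [ 0.4961 -0.1153  0.0377] F [-0.3 -1.8 -2.6] Mz 0.073 w 0.0130 qv6 16.0
t 18.62 yaw -35.23 clicks 5.56 xy [ 0.4961 -0.1154  0.0376] F [ 0.7 -0.4 -2.5] Mz 0.085 w 0.0128 qv6 17.3
t 18.70 yaw -36.70 clicks 5.63 xy [ 0.4961 -0.1154  0.0376] F [ 1.  -1.8 -3.2] Mz 0.072 w 0.0129 qv6 17.4
t 18.78 yaw -38.18 clicks 5.71 xy [ 0.4961 -0.1154  0.0376] F [ 1.3 -1.7 -2.3] Mz 0.105 w 0.0125 qv6 17.7
t 18.87 yaw -39.67 clicks 5.78 xy [ 0.4962 -0.1154  0.0376] F [ 1.4 -1.3 -3.3] Mz 0.146 w 0.0132 qv6 17.8
t 18.95 yaw -41.15 clicks 5.86 xy [ 0.4962 -0.1154  0.0376] F [ 0.6 -1.8 -3.1] Mz 0.120 w 0.0133 qv6 17.9
```

```bash

python3 -m pendant '[0.005,0,0,0,0,0,1.5]' >/dev/null; python3 m.py
python3 -m pendant '[0.005,0,0,0,0,0,1.5]' >/dev/null; python3 m.py
python3 -m pendant '[0.005,0,0,0,0,0,1.5]' >/dev/null; python3 m.py
python3 -m pendant '[0.005,0,0,0,0,0,1.0]' >/dev/null; python3 m.py
python3 -m pendant '[0.005,0,0,0,0,0,0.5]' >/dev/null; python3 m.py
python3 -m pendant '[0.005,0,0,0,0,0,0.0]' >/dev/null; python3 m.py
python3 -c "
from h import *
snap('wrist','w15')"; python3 pad.py w15
python3 m.py
```

```text
t 19.03 yaw -42.64 clicks 5.93 xy [ 0.4962 -0.1155  0.0376] F [ 0.7 -1.6 -3.9] Mz 0.063 w 0.0127 qv6 17.7
t 19.12 yaw -44.12 clicks 6.00 xy [ 0.4962 -0.1155  0.0376] F [ 0.9 -2.  -3.3] Mz 0.162 w 0.0130 qv6 17.7
t 19.20 yaw -45.61 clicks 6.08 xy [ 0.4963 -0.1155  0.0376] F [ 1.8 -1.1 -2.9] Mz 0.157 w 0.0129 qv6 17.7
t 19.28 yaw -46.60 clicks 6.13 xy [ 0.4963 -0.1155  0.0376] F [ 0.9 -1.7 -4.4] Mz 0.191 w 0.0132 qv6 11.4
t 19.37 yaw -47.09 clicks 6.15 xy [ 0.4963 -0.1156  0.0377] F [ 1.6 -0.5 -2.5] Mz 0.187 w 0.0128 qv6 5.5
t 19.45 yaw -47.07 clicks 6.15 xy [ 0.4963 -0.1155  0.0376] F [ 1.2 -0.9 -3.7] Mz 0.100 w 0.0129 qv6 -0.9
pad [(-5, 8), (-4, 31), (-3, 22), (-2, 16), (-1, 17), (0, 22), (1, 17), (2, 17), (3, 19), (4, 20), (5, 17), (6, 20), (7, 8), (16, 85), (17, 113), (18, 58), (19, 71), (20, 61), (21, 73), (22, 26), (23, 1)]
mid [(-5, 123), (-4, 294), (-3, 166), (-2, 184), (-1, 167), (0, 170), (1, 165), (2, 182), (3, 173), (4, 190), (5, 160), (6, 187), (7, 184), (8, 175), (9, 174), (10, 188), (11, 180), (12, 177), (13, 196), (14, 169), (15, 188), (16, 99), (17, 118), (18, 181), (19, 186), (20, 174), (21, 181), (22, 101), (23, 3), (41, 11), (42, 518), (43, 358), (44, 9)]
t 19.50 yaw -47.05 clicks 6.15 xy [ 0.4963 -0.1156  0.0376] F [ 1.1 -1.3 -3.1] Mz 0.120 w 0.0130 qv6 -0.1
```

The torque began to grow near 5.5 clicks. I'll sample on toward tooth 7 without reaching it, so tooth 6 stays available, and then fit the line.

```bash

python3 -m pendant '[0.005,0,0,0,0,0,1]' >/dev/null; python3 m.py
python3 -m pendant '[0.005,0,0,0,0,0,1]' >/dev/null; python3 m.py
python3 -m pendant '[0.005,0,0,0,0,0,1]' >/dev/null; python3 m.py
python3 -m pendant '[0.005,0,0,0,0,0,1]' >/dev/null; python3 m.py
python3 -m pendant '[0.005,0,0,0,0,0,1]' >/dev/null; python3 m.py
python3 -m pendant '[0.005,0,0,0,0,0,1]' >/dev/null; python3 m.py
python3 -m pendant '[0.005,0,0,0,0,0,1]' >/dev/null; python3 m.py
python3 -m pendant '[0.005,0,0,0,0,0,1]' >/dev/null; python3 m.py
python3 -m pendant '[0.005,0,0,0,0,0,1]' >/dev/null; python3 m.py
python3 -m pendant '[0.005,0,0,0,0,0,1]' >/dev/null; python3 m.py
python3 -m pendant '[0.005,0,0,0,0,0,0]' >/dev/null; python3 m.py
```

```text
t 19.58 yaw -48.03 clicks 6.20 xy [ 0.4963 -0.1156  0.0377] F [ 2.3 -1.1 -2.4] Mz 0.173 w 0.0129 qv6 13.3
t 19.67 yaw -49.08 clicks 6.25 xy [ 0.4963 -0.1156  0.0377] F [ 1.1 -1.1 -3.3] Mz 0.155 w 0.0131 qv6 12.1
t 19.75 yaw -50.17 clicks 6.31 xy [ 0.4963 -0.1156  0.0376] F [ 1.3 -0.5 -3.6] Mz 0.144 w 0.0129 qv6 12.9
t 19.83 yaw -51.27 clicks 6.36 xy [ 0.4963 -0.1156  0.0376] F [ 2.2 -0.3 -3.6] Mz 0.217 w 0.0129 qv6 13.2
t 19.92 yaw -52.37 clicks 6.42 xy [ 0.4963 -0.1156  0.0376] F [ 0.5 -1.5 -3.7] Mz 0.186 w 0.0131 qv6 13.2
t 20.00 yaw -53.48 clicks 6.47 xy [ 0.4963 -0.1156  0.0376] F [ 1.3 -2.1 -3. ] Mz 0.234 w 0.0131 qv6 13.2
t 20.08 yaw -54.59 clicks 6.53 xy [ 0.4963 -0.1157  0.0376] F [ 2.  -1.6 -2.2] Mz 0.286 w 0.0132 qv6 13.2
t 20.17 yaw -55.69 clicks 6.58 xy [ 0.4964 -0.1157  0.0377] F [ 0.4 -1.4 -4.1] Mz 0.267 w 0.0129 qv6 13.2
t 20.25 yaw -56.80 clicks 6.64 xy [ 0.4964 -0.1157  0.0376] F [ 1.6 -1.6 -3.5] Mz 0.267 w 0.0130 qv6 13.3
t 20.33 yaw -57.91 clicks 6.69 xy [ 0.4964 -0.1158  0.0376] F [ 1.5 -1.9 -3. ] Mz 0.252 w 0.0128 qv6 13.2
t 20.42 yaw -58.00 clicks 6.70 xy [ 0.4964 -0.1157  0.0376] F [ 1.4 -1.7 -3.4] Mz 0.173 w 0.0133 qv6 -0.5
```

```bash
python3 - <<'E'
import numpy as np
from scipy.optimize import curve_fit
d=np.array([(2.4,.048),(3.03,.05),(3.33,.055),(3.62,.054),(3.77,.066),(3.91,.021),(4.06,.05),(4.2,.087),(4.35,.047),(4.49,.089),(4.64,.087),(4.79,.071),(4.88,.052),(4.98,.079),(5.07,.089),(5.16,.085),(5.26,.05),(5.35,.084),(5.49,.073),(5.56,.085),(5.63,.072),(5.71,.105),(5.78,.146),(5.86,.12),(5.93,.063),(6.0,.162),(6.08,.157),(6.13,.191),(6.2,.173),(6.25,.155),(6.31,.144),(6.36,.217),(6.42,.186),(6.47,.234),(6.53,.286),(6.58,.267),(6.64,.267),(6.69,.252)])
for lo in (0,4):
  D=d[d[:,0]>lo]
  f=lambda c,b,c0:b+.125*np.maximum(0,c-c0)
  f3=lambda c,b,c0,k:b+k*np.maximum(0,c-c0)
  for g,p0 in((f,(.07,5.4)),(f3,(.07,5.4,.125))):
    p,C=curve_fit(g,D[:,0],D[:,1],p0); r=D[:,1]-g(D[:,0],*p); k=p[2] if len(p)>2 else .125
    print(lo,p.round(3),np.sqrt(np.diag(C)).round(3),'rms',r.std().round(3),'F6,F7',[(k*(n-p[1])/.0143).round(1) for n in(6,7)],'geom F',[round(8.75*(n-p[1]),1) for n in (6,7)])
E
```

```text
0 [0.064 5.292] [0.007 0.073] rms 0.027 F6,F7 [np.float64(6.2), np.float64(14.9)] geom F [np.float64(6.2), np.float64(14.9)]
0 [0.066 5.574 0.179] [0.006 0.081 0.019] rms 0.025 F6,F7 [np.float64(5.3), np.float64(17.8)] geom F [np.float64(3.7), np.float64(12.5)]
4 [0.073 5.369] [0.008 0.084] rms 0.028 F6,F7 [np.float64(5.5), np.float64(14.3)] geom F [np.float64(5.5), np.float64(14.3)]
4 [0.073 5.615 0.179] [0.007 0.081 0.019] rms 0.025 F6,F7 [np.float64(4.8), np.float64(17.3)] geom F [np.float64(3.4), np.float64(12.1)]
```

```bash
for i in 1; do
python3 -m pendant '[0.005,0,0,0,0,0,-1]' >/dev/null; python3 m.py
python3 -m pendant '[0.005,0,0,0,0,0,-1]' >/dev/null; python3 m.py
python3 -m pendant '[0.005,0,0,0,0,0,-1]' >/dev/null; python3 m.py
python3 -m pendant '[0.005,0,0,0,0,0,-1]' >/dev/null; python3 m.py
python3 -m pendant '[0.005,0,0,0,0,0,-1]' >/dev/null; python3 m.py
python3 -m pendant '[0.005,0,0,0,0,0,-1]' >/dev/null; python3 m.py
python3 -m pendant '[0.005,0,0,0,0,0,-1]' >/dev/null; python3 m.py
python3 -m pendant '[0.005,0,0,0,0,0,-1]' >/dev/null; python3 m.py
python3 -m pendant '[0.005,0,0,0,0,0,-1]' >/dev/null; python3 m.py
python3 -m pendant '[0.005,0,0,0,0,0,1]' >/dev/null; python3 m.py
python3 -m pendant '[0.005,0,0,0,0,0,1]' >/dev/null; python3 m.py
python3 -m pendant '[0.005,0,0,0,0,0,1]' >/dev/null; python3 m.py
python3 -m pendant '[0.005,0,0,0,0,0,1]' >/dev/null; python3 m.py
python3 -m pendant '[0.005,0,0,0,0,0,1]' >/dev/null; python3 m.py
python3 -m pendant '[0.005,0,0,0,0,0,1]' >/dev/null; python3 m.py
python3 -m pendant '[0.005,0,0,0,0,0,1]' >/dev/null; python3 m.py
python3 -m pendant '[0.005,0,0,0,0,0,1]' >/dev/null; python3 m.py
done | tee sweep1.txt | cut -d' ' -f2,4,6,14-
```

```text
20.50 -57.00 6.65 [ 1.9 -1.1 -3.3] Mz 0.152 w 0.0133 qv6 -13.1
20.58 -55.91 6.59 [ 1.3 -1.3 -3.7] Mz 0.161 w 0.0127 qv6 -12.5
20.67 -54.80 6.54 [ 1.5 -1.1 -3.4] Mz 0.111 w 0.0130 qv6 -13.2
20.75 -53.68 6.48 [ 1.2 -1.6 -2.8] Mz 0.081 w 0.0130 qv6 -13.4
20.83 -52.56 6.43 [ 1.2 -1.1 -3.8] Mz 0.127 w 0.0132 qv6 -13.3
20.92 -51.45 6.37 [ 1.6 -1.1 -3.5] Mz 0.106 w 0.0133 qv6 -13.2
21.00 -50.34 6.32 [ 1.3 -1.8 -2.9] Mz 0.054 w 0.0130 qv6 -13.2
21.08 -49.23 6.26 [ 1.5 -1.4 -3. ] Mz 0.060 w 0.0132 qv6 -13.2
21.17 -48.12 6.20 [ 1.4 -2.1 -3.5] Mz 0.056 w 0.0128 qv6 -13.2
21.25 -49.04 6.25 [ 2.  -1.7 -3.5] Mz 0.201 w 0.0133 qv6 14.4
21.33 -50.12 6.30 [ 1.7 -1.6 -2.6] Mz 0.245 w 0.0132 qv6 11.8
21.42 -51.22 6.36 [ 1.4 -0.9 -3.4] Mz 0.195 w 0.0130 qv6 13.2
21.50 -52.34 6.42 [ 1.5 -1.6 -2.8] Mz 0.251 w 0.0132 qv6 13.3
21.58 -53.46 6.47 [ 1.7 -0.  -3.1] Mz 0.211 w 0.0126 qv6 13.3
21.67 -54.57 6.53 [ 1.1 -0.9 -4. ] Mz 0.231 w 0.0129 qv6 13.2
21.75 -55.68 6.58 [ 1.7 -1.7 -3. ] Mz 0.260 w 0.0132 qv6 13.3
21.83 -56.80 6.64 [ 1.5 -2.  -3.3] Mz 0.264 w 0.0133 qv6 13.3
```

Up- and down-sweep averages at 6.44 clicks give about 0.163 N m without friction, or about 11 N. That makes about 7 N at tooth 6 and about 16 N at tooth 7. I choose tooth 6: ease back onto the pawl and check that it carries the load.

```bash
for i in 1; do
python3 -m pendant '[0.005,0,0,0,0,0,-2, 0.005,0,0,0,0,0,-2, 0.005,0,0,0,0,0,-2, 0.005,0,0,0,0,0,-2]' >/dev/null; python3 m.py
python3 -m pendant '[0.005,0,0,0,0,0,-1]' >/dev/null; python3 m.py
python3 -m pendant '[0.005,0,0,0,0,0,-1]' >/dev/null; python3 m.py
python3 -m pendant '[0.005,0,0,0,0,0,-1]' >/dev/null; python3 m.py
python3 -m pendant '[0.005,0,0,0,0,0,-1]' >/dev/null; python3 m.py
python3 -m pendant '[0.005,0,0,0,0,0,-0.7]' >/dev/null; python3 m.py
python3 -m pendant '[0.005,0,0,0,0,0,0]' >/dev/null; python3 m.py
done
```

```text
t 22.17 yaw -48.89 clicks 6.24 xy [ 0.4963 -0.1156  0.0376] F [ 0.8 -0.8 -2.7] Mz 0.137 w 0.0128 qv6 -24.0
t 22.25 yaw -47.87 clicks 6.19 xy [ 0.4963 -0.1156  0.0376] F [ 0.7 -1.4 -3.3] Mz 0.100 w 0.0130 qv6 -11.0
t 22.33 yaw -46.87 clicks 6.14 xy [ 0.4963 -0.1156  0.0377] F [ 2.1 -1.3 -3.2] Mz 0.114 w 0.0131 qv6 -12.5
t 22.42 yaw -45.85 clicks 6.09 xy [ 0.4963 -0.1155  0.0377] F [ 0.7 -0.6 -3.2] Mz 0.133 w 0.0130 qv6 -12.2
t 22.50 yaw -44.80 clicks 6.04 xy [ 0.4962 -0.1155  0.0376] F [ 0.1 -1.4 -4.1] Mz 0.085 w 0.0130 qv6 -12.6
t 22.58 yaw -44.04 clicks 6.00 xy [ 0.4962 -0.1155  0.0376] F [ 0.9 -1.  -2. ] Mz 0.089 w 0.0131 qv6 -8.6
t 22.67 yaw -44.00 clicks 6.00 xy [ 0.4962 -0.1155  0.0376] F [ 0.6 -1.  -2.4] Mz 0.098 w 0.0129 qv6 0.3
```

```bash
for i in 1; do
python3 -m pendant '[0.005,0,0,0,0,0,-0.7]' >/dev/null; python3 m.py
python3 -m pendant '[0.005,0,0,0,0,0,-0.7]' >/dev/null; python3 m.py
python3 -m pendant '[0.005,0,0,0,0,0,-0.7]' >/dev/null; python3 m.py
done
```

```text
t 22.75 yaw -43.29 clicks 5.96 xy [ 0.4962 -0.1155  0.0376] F [ 0.8 -2.6 -2.6] Mz 0.013 w 0.0132 qv6 -9.9
t 22.83 yaw -42.55 clicks 5.93 xy [ 0.4962 -0.1155  0.0376] F [ 0.9 -0.1 -2.9] Mz -0.112 w 0.0127 qv6 -8.5
t 22.92 yaw -41.80 clicks 5.89 xy [ 0.4962 -0.1155  0.0376] F [ 0.7 -1.6 -2.9] Mz -0.265 w 0.0131 qv6 -8.8
```

The moment turned sharply negative at yaw ≈ -43, so the pawl is caught in tooth 6 and carries the load. Relax and let go.

```bash
python3 -m pendant '[0.005,0,0,0,0,0,1, 0.005,0,0,0,0,0,0]'; python3 m.py
python3 -m pendant '[0.03,0,0,0,0,0,0, 0.045,0,0,0,0,0,0, 0.045,0,0,0,0,0,0, 0.045,0,0,0,0,0,0]'; python3 m.py
python3 -m pendant '[0.045,0,0,-0.015,0,0,0, 0.045,0,0,-0.02,0,0,0, 0.045,0,0,-0.02,0,0,0, 0.045,0,0,-0.03,0,0,0, 0.045,0,0,-0.03,0,0,0, 0.045,0,0,-0.03,0,0,0, 0.045,0,0,0,0,0,0]'
python3 -c "
from h import *
snap('wrist','w16');snap('top','top2');snap('scene','scene2')
w=cloud(load('w16'));z=w[...,2]
p=w[(z>.083)&(z<.092)&(np.hypot(w[...,0]-.4936,w[...,1]+.1158)<.04)];r=cv2.minAreaRect(p[:,:2].astype(np.float32));print(r)
"; python3 pad.py w16
```

```text
t: 23.08
tcp_pos: [0.4962, -0.1155, 0.0376]
tcp_rot: [-179.8, -0.5, -42.9]
wrist_force: [1.2, -1.2, -4.6]
width: 0.013
t 23.08 yaw -42.85 clicks 5.94 xy [ 0.4962 -0.1155  0.0376] F [ 1.2 -1.2 -4.6] Mz -0.012 w 0.0130 qv6 -1.6
t: 23.42
tcp_pos: [0.4966, -0.1151, 0.0384]
tcp_rot: [-179.8, -0.5, -42.9]
wrist_force: [0.5, -0.7, -0.3]
width: 0.045
t 23.42 yaw -42.88 clicks 5.94 xy [ 0.4966 -0.1151  0.0384] F [ 0.5 -0.7 -0.3] Mz -0.017 w 0.0450 qv6 -0.1
t: 24.0
tcp_pos: [0.4934, -0.1131, 0.1882]
tcp_rot: [-179.9, -0.2, -42.9]
wrist_force: [1.1, -0.5, 0.6]
width: 0.0447
((0.49429863691329956, -0.11572988331317902), (0.0487915463745594, 0.013235225342214108), 47.0605354309082)
pad [(-6, 1), (-5, 5), (-4, 2), (-3, 6), (-2, 5), (-1, 3), (0, 5), (1, 3), (2, 4), (3, 5), (4, 4), (5, 4), (6, 2), (16, 9), (17, 25), (18, 11), (19, 18), (20, 15), (21, 15), (22, 10)]
mid [(-6, 29), (-5, 46), (-4, 43), (-3, 45), (-2, 43), (-1, 42), (0, 43), (1, 47), (2, 43), (3, 43), (4, 45), (5, 40), (6, 46), (7, 42), (8, 47), (9, 43), (10, 48), (11, 39), (12, 48), (13, 42), (14, 42), (15, 45), (16, 34), (17, 39), (18, 48), (19, 43), (20, 46), (21, 43), (22, 30), (42, 86), (43, 29), (44, 2), (48, 8)]
```

View pics/w16.png

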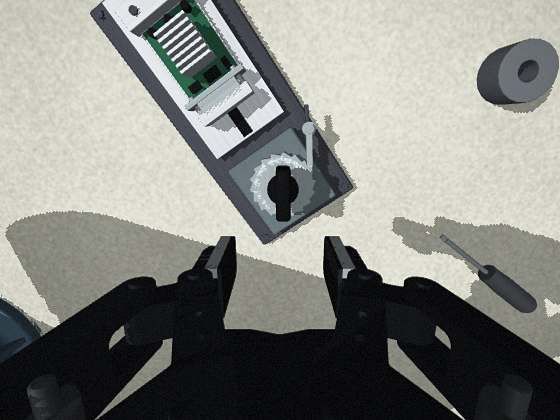

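```bash
python3 -c "
from h import *
w=toH(cloud(load('w16')));z=w[...,2]
p=w[(z>.026)&(z<.033)&(abs(w[...,0])<.04)&(w[...,1]>.024)&(w[...,1]<.1)]
print(len(p),np.median(p[:,2]),cv2.minAreaRect(p[:,:2].astype(np.float32)))
A=np.c_[p[:,:2],np.ones(len(p))];print('slope',np.linalg.lstsq(A,p[:,2],rcond=None)[0])
k=w[(z>.052)&(z<.062)&(abs(w[...,0])<.045)&(w[...,1]>.005)&(w[...,1]<.1025)]
print(np.median(k[:,2]),cv2.minAreaRect(k[:,:2].astype(np.float32)))
print(monitor.sense()['t'])
a=cv2.imread('pics/scene2.png')[130:400,230:460];cv2.imwrite('pics/s2z.png',cv2.resize(a,None,fx=2.2,fy=2.2))
"
```

```text
2589 0.029419761855445314 ((0.0011895820498466492, 0.0627688318490982), (0.06395041942596436, 0.07436677813529968), 0.17304836213588715)
slope [-0.00466771 -0.00948134  0.0300113 ]
0.05689081692985659 ((0.0013114698231220245, 0.06288424134254456), (0.041080959141254425, 0.034092195332050323), 89.83702850341797)
24.15
```

View pics/s2z.png

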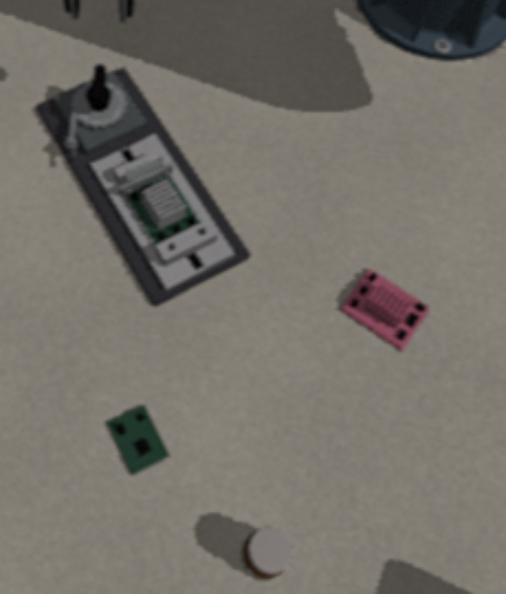

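```bash
python3 - <<'E'
import numpy as np
from scipy.optimize import least_squares
up=np.array([(2.4,.048),(3.03,.05),(3.33,.055),(3.62,.054),(3.77,.066),(3.91,.021),(4.06,.05),(4.2,.087),(4.35,.047),(4.49,.089),(4.64,.087),(4.79,.071),(4.88,.052),(4.98,.079),(5.07,.089),(5.16,.085),(5.26,.05),(5.35,.084),(5.49,.073),(5.56,.085),(5.63,.072),(5.71,.105),(5.78,.146),(5.86,.12),(5.93,.063),(6.0,.162),(6.08,.157),(6.13,.191),(6.2,.173),(6.25,.155),(6.31,.144),(6.36,.217),(6.42,.186),(6.47,.234),(6.53,.286),(6.58,.267),(6.64,.267),(6.69,.252),(6.25,.201),(6.3,.245),(6.36,.195),(6.42,.251),(6.47,.211),(6.53,.231),(6.58,.26),(6.64,.264)])
dn=np.array([(6.65,.152),(6.59,.161),(6.54,.111),(6.48,.081),(6.43,.127),(6.37,.106),(6.32,.054),(6.26,.06),(6.2,.056),(6.24,.137),(6.19,.1),(6.14,.114),(6.09,.133),(6.04,.085),(6.0,.089)])
h=lambda c,c0:.0143*8.75*np.maximum(0,c-c0)
f=lambda p:np.r_[p[0]+h(up[:,0],p[1])-up[:,1],p[2]+h(dn[:,0],p[1])-dn[:,1]]
def rep(u,l):
    g=lambda p:p[0]+h(u[:,0],p[1])-u[:,1]
    r=least_squares(g,[.07,5.4]);C=np.linalg.pinv(r.jac.T@r.jac)*np.var(r.fun);print(l,r.x.round(3),np.sqrt(np.diag(C)).round(3),'F6 %.1f F7 %.1f'%(8.75*(6-r.x[1]),8.75*(7-r.x[1])))
rep(up,'all up');rep(up[up[:,0]>4],'up>4')
s=(up[:,0]>6);print('direct up>6 F6 at base .05/.065/.08:',[round(float(np.mean((up[s,1]-b)/.0143-8.75*(up[s,0]-6))),1) for b in (.05,.065,.08)])
print('down, fric .05/.065:',[round(float(np.mean((dn[:,1]+b)/.0143-8.75*(dn[:,0]-6))),1) for b in (.05,.065)])
E
```

```text
all up [0.064 5.249] [0.007 0.068] F6 6.6 F7 15.3
up>4 [0.071 5.302] [0.008 0.079] F6 6.1 F7 14.9
direct up>6 F6 at base .05/.065/.08: [8.3, 7.2, 6.2]
down, fric .05/.065: [8.1, 9.2]
```

The estimate for tooth 6 is about 6 to 8 N, inside 5 to 17 N. At tooth 7 it would be about 15 to 17 N. I'll check that the bystanders have not moved, then hand in.

```bash
python3 -c "
from h import *
a=load('top0')['pixels'];b=load('top2')['pixels']
cv2.imwrite('pics/cmp.png',np.hstack([a[40:320,80:480],b[40:320,80:480]]))
print(manip.hand_in())"
```

```text
the job is handed in; nothing more can be done
None
```

View pics/cmp.png

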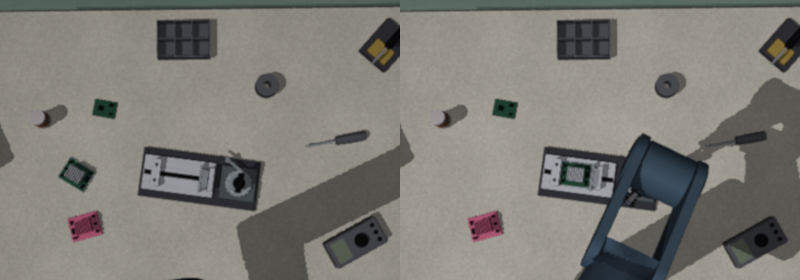

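The board with the heat sink is clamped flat on the bed against the fixed jaw, and the job was handed in at about 24 s. I turned the knob clockwise to tooth 6 (reading about 2.17 rad), let the pawl catch and let go.

**Squeeze force:** my estimate at tooth 6 is about 6–8 N, inside the 5–17 N range but below the 10 N target. The torque readings are noisy and the fits spread from about 5.5 to 9 N. A free fit of the slope, made before the later sweeps, gave 3.4–5.3 N. Tooth 7 would have been about 15–17 N, too close to the upper limit.

**Checks after letting go:**
- **Pawl:** easing back, the torque reversed sharply at tooth 6, so the pawl carries the load. The knob was still at that tooth after I let go.
- **Board:** it lies flat, with its far edge at the fixed jaw's face and the plate against its near edge.
- **Bystanders:** top-camera pictures from before and after show every bystander in view where it was, including the pink look-alike.

**Disagreement with the text:** the fingertips stand about 23 mm behind the reported tool point, not 19 mm ahead of it. Because of this my first grasp closed on air above the heat sink without touching it, and I used the camera-measured offset from then on.

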